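# Unload the saddle-and-cap forming die under its latched guard

### The job

Turn the quarter-turn knob to release the guard cover of the forming die, swing the cover up until it stands upright, and lift every formed part out of the die: pipe saddles go into the long tray, domed end caps into the square bin. When the die is empty, swing the cover fully shut again and turn the knob back to locked. Leave the other things on the bench where they are.

Things in the scene. Friction and masses are not known exactly. Their poses are not given: they have to be found in the camera images.
- diebox: fixed grey guard box round a steel forming die, 185 (its x) x 214 (y) x 85 mm tall, walls 6 mm, open on top under the cover. Origin: centre of underside. The die's flat face is 45 mm above the table, with 64 x 24 mm pockets at x=-36, y=-54, 0, 54 mm and 46 mm round pockets at x=39, y=-44, 44 mm. A catch plate inside the front (-x) rim, at its middle, holds the latch's tongue
- cover (a joint): hinge of the box's flat guard cover: 0 shut, grows as the front edge swings up, 1.57 upright, stop at 1.9. Stiff: it stays at any angle; swinging it takes 2 to 5 N at the bar. Held down while the latch is locked
- cover_bar (a point): middle of the cover's round pull bar, 10 mm diameter, 100 mm long parallel to the hinge, carried in the cover's plane 40 mm in front of its front edge by two end arms; free space around it. 88 mm above the table when shut, 225 mm from the hinge axis
- cover_hinge (a point): middle of the cover's hinge axis, along the far (+x) top edge of the box, 88 mm above the table; its y is the hinge axis
- latch (a joint): quarter-turn cam latch knob on the cover: 0 locked (knob's bar points front to back, tongue under the catch), grows clockwise seen from above, 1.57 released (bar parallel to the hinge); stops at both ends, frees the cover beyond 0.9. Turns with 0.06 N m, stays where left. Must be at released while the cover goes down, or the tongue lands on the catch
- latch_grip (a point): point on the knob's axis at the height to grip it: black bar grip 46 mm long (this frame's x), 12 mm wide (its y), 26 mm tall, top 8 mm above this point; the cover's face is 24 mm below it. On the cover's middle line, 43 mm behind its front edge; z along the axis
- saddle1: formed copper pipe saddle: strap 20 mm wide (its y), 3 mm thick, arched between two flat feet; 60 mm long over the feet (its x), 24 mm tall, arch 28 mm wide along x. Grip it across y on the arch. Origin: centre of the underside; z up through the crown. Starts feet down in a die pocket 5 mm deep, x along the die box's x. May be absent. 45 g
- saddle2: formed copper pipe saddle: strap 20 mm wide (its y), 3 mm thick, arched between two flat feet; 60 mm long over the feet (its x), 24 mm tall, arch 28 mm wide along x. Grip it across y on the arch. Origin: centre of the underside; z up through the crown. Starts feet down in a die pocket 5 mm deep, x along the die box's x. May be absent. 45 g
- saddle3: formed copper pipe saddle: strap 20 mm wide (its y), 3 mm thick, arched between two flat feet; 60 mm long over the feet (its x), 24 mm tall, arch 28 mm wide along x. Grip it across y on the arch. Origin: centre of the underside; z up through the crown. Starts feet down in a die pocket 5 mm deep, x along the die box's x. May be absent. 45 g
- cap1: formed copper end cap: round flange 42 mm across, 3 mm thick, with a 28 mm diameter dome on it, 23 mm tall in all. Origin: centre of the flange's underside; z up through the dome. Starts dome up in a round die pocket 5 mm deep. May be absent. 50 g
- cap2: formed copper end cap: round flange 42 mm across, 3 mm thick, with a 28 mm diameter dome on it, 23 mm tall in all. Origin: centre of the flange's underside; z up through the dome. Starts dome up in a round die pocket 5 mm deep. May be absent. 50 g
- tray: fixed long shallow open steel tray, 200 (its x) x 110 (its y) x 40 mm tall, walls and floor about 4 mm. Origin: centre of its underside. Left or right of the die box
- bin: fixed square open grey plastic bin, 130 x 130 x 50 mm tall, walls and floor about 4 mm. Origin: centre of its underside. On the other side of the die box
- tape: bystander, leave alone: black tape roll, 90 mm across, 19 mm tall
- oil: bystander, leave alone: white oil bottle, 52 mm across, 120 mm tall
- fitting: bystander, leave alone: brass fitting, 32 mm across, 42 mm tall
- elbow: bystander, leave alone: copper elbow, about 100 mm, 16 mm tube
Things that resemble listed ones, but are neither listed nor needed, are in the scene too. What is shaped like the tray but green is not meant.

How it is judged:
On the way, in this order (a step that is already met when the one before it is completed fails the run):
1. the latch knob is turned to released while the cover is still shut (value of joint latch above 1.3 rad and value of joint cover below 0.05 rad), for 0.2 s.
2. the cover is swung up to about upright (value of joint cover above 1.35 rad), for 0.2 s.
3. with the cover still up, every saddle is in the tray and every cap in the bin (value of joint cover above 1 rad and x of saddle1 in the frame of tray between -0.093 and 0.093 m and y of saddle1 in the frame of tray between -0.048 and 0.048 m and z of saddle1 in the frame of tray between -0.01 and 0.036 m and x of saddle2 in the frame of tray between -0.093 and 0.093 m and y of saddle2 in the frame of tray between -0.048 and 0.048 m and z of saddle2 in the frame of tray between -0.01 and 0.036 m and x of saddle3 in the frame of tray between -0.093 and 0.093 m and y of saddle3 in the frame of tray between -0.048 and 0.048 m and z of saddle3 in the frame of tray between -0.01 and 0.036 m and x of cap1 in the frame of bin between -0.058 and 0.058 m and y of cap1 in the frame of bin between -0.058 and 0.058 m and z of cap1 in the frame of bin between -0.01 and 0.045 m and x of cap2 in the frame of bin between -0.058 and 0.058 m and y of cap2 in the frame of bin between -0.058 and 0.058 m and z of cap2 in the frame of bin between -0.01 and 0.045 m), for 0.2 s.
4. the cover is shut again (value of joint cover below 0.03 rad), for 0.2 s.
At the end, for the whole second after the job is handed in: The cover is shut (within 0.03 rad), the latch knob is back at locked (within 0.2 rad), and every saddle lies inside the tray and every cap inside the bin, below the rim and at rest (value of joint cover below 0.03 rad and value of joint latch below 0.2 rad and x of saddle1 in the frame of tray between -0.093 and 0.093 m and y of saddle1 in the frame of tray between -0.048 and 0.048 m and z of saddle1 in the frame of tray between -0.01 and 0.036 m and x of saddle2 in the frame of tray between -0.093 and 0.093 m and y of saddle2 in the frame of tray between -0.048 and 0.048 m and z of saddle2 in the frame of tray between -0.01 and 0.036 m and x of saddle3 in the frame of tray between -0.093 and 0.093 m and y of saddle3 in the frame of tray between -0.048 and 0.048 m and z of saddle3 in the frame of tray between -0.01 and 0.036 m and x of cap1 in the frame of bin between -0.058 and 0.058 m and y of cap1 in the frame of bin between -0.058 and 0.058 m and z of cap1 in the frame of bin between -0.01 and 0.045 m and x of cap2 in the frame of bin between -0.058 and 0.058 m and y of cap2 in the frame of bin between -0.058 and 0.058 m and z of cap2 in the frame of bin between -0.01 and 0.045 m and linear speed of each of saddle1, saddle2, saddle3, cap1, cap2 below 0.03 m/s); the robot touches nothing.
It fails at once if a bystander is knocked more than 5 cm from its place (distance of any of tape, oil, fitting, elbow from where it was at the start of the episode above 0.05 m).
Of saddle1, saddle2, saddle3, cap1, cap2 only 4 to 5 are there at a start; the rules pass over those that are not, and their reading is None.
At some moment in a run one of saddle1, saddle2, saddle3, cap1, cap2 may be knocked a few centimetres aside while the robot is not near it.
Once in a run the grip may slacken for a moment while it holds something.
It also fails if it takes over 208 s, if anything falls off the work surface, if the arm or the gripper's body presses on something with over 40 N, if the wrist force passes 120 N, or if a joint passes its speed limit or range.

### The arm

A 7-joint arm with a two-finger parallel gripper is mounted at the origin on the work surface. World frame = base frame: x ahead of the robot, y to its left, z up, the work surface at z = 0. Lengths are in m, angles in rad, forces in N, time in s.
With the tool pointing down it reaches from about 0.375 to 0.925 m from the base axis. Payload 3.1 kg.
Tool frame: the origin (TCP) lies midway between the tips of the shut fingers; the grasp point (between the pads) lies 19 mm behind it; z points along the fingers, y is the direction in which the jaws open and shut (so a half turn about z gives the same grasp; the last joint's range is limited). The gripper opens to 85 mm and grips with 20 to 120 N. Pads are 22 mm wide; open, the fingers measure 114 mm over their backs; the gripper's body (76 mm by 85 mm) begins 54 mm behind the grasp point. The pads swing forward as they close: fully open they stand 13 mm farther back than shut.
Start: joints at [-1.4, 0.383, 0.044, 1.598, -0.018, 1.161, -0.05], TCP at [0.173, 0.627, 0.231] pointing down, gripper open.
Joint ranges: [-2.61, 2.61], [-0.41, 2.15], [-1.48, 1.57], [0, 2.5], [-1.57, 4.71], [0.05, 1.97], [-2.85, 2.85]. Speed limits (rad/s): [2.79, 2.79, 3.14, 3.14, 3.14, 3.14, 3.14].

### API

Orientations are given as a rotation vector (axis times angle).
In Python, from station import ctrl gives the robot as it stands. The module is installed in compiled form; this text tells all that it offers.
- The arm moves only by the shell command python3 -m crank 'ROWS'. ROWS is text: rows parted by semicolons, each of 7 numbers parted by spaces: the shift along the tool's x, y, z each as a share of 25 cm, from -1 to 1, then the turn, a rotation vector about the tool's x, y, z each as a share of pi rad, from -1 to 1, then the opening, from 0 (shut) to 1 (fully open). A call has 1 to 5 rows; each row is the pose to reach, as a shift and turn from the pose commanded when the call began, along the tool's axes at that moment, turning the shorter way round; what a row does not reach only later rows make up. A row lasts 1/12 s, in which the tool goes at most 41.7 mm and 7.16 degrees, less where a joint would pass 70% of its speed; a pose out of reach is approached as far as the arm can. A call with a number of a shift or a turn outside -1 to 1 is refused whole. A call with a gripper value outside its range is refused whole. The fingers move at their own pace and stop on an object; the grip force is fixed at half the most. Time passes only in rows, so rows that repeat a pose let the fingers close. It gives the time, the measured TCP pose, the force and the opening at its end, in the units of the state.
- ctrl.read_state(): the state, without advancing time (a new reading comes with each control period).
- ctrl.capture(name): name is "side" or "top" or "wrist"; returns a dict with "color" (400x640x3 uint8, blue, green, red), "depth" (400x640 float32, m along the optical axis (not along the pixel's ray), 0 where there is no reading), "intrinsics" (3x3 intrinsics, pixels), "T" (4x4, takes a point from camera to world coordinates). Camera axes: x right, y down, z forward; pixel columns grow to the right and rows downward; lengths in m; the calibration is good to about 2 mm. A picture is of the moment at which its call begins.
- ctrl.job_done(): hands the job in, once; it reports no verdict.
Trained networks look in the newest picture that a camera, given by its name, has taken for a name from the list of things; names that differ only in an ending like _2 or _b are one class to them, and where a whole thing is asked for, a point or a joint stands for the part that bears it (a point fixed in the world has none). Each returns a list of dicts, best first, with "conf" (0 to 1); they miss things now and then, are a little off and sometimes report something else, mostly with a low value. They report only what shows in the picture. A call takes as long as a camera call. They do not tell look-alikes from the thing itself.
- ctrl.find_in(camera, name): "xyz" ([x, y, z] in m, in the coordinates of the camera as it stood for that picture, good to about 4 mm: the middle of the surface that is visible of it).
The state is a dict: "time_s": time; "joint_pos": joint angles; "dq": joint speeds; "tau": joint torques, N m; "ee_pos": TCP position; "orientation": TCP orientation; "ft_force": force on the tool from outside, world axes, zero at the start; "ft_torque": the same for the moment, N m; "opening": finger opening in m.
Only numpy, scipy, OpenCV 4.12 (cv2) and the standard library are available. Lean on these libraries where they do the work, as an engineer would, in place of code of your own. Each camera call takes 0.05 s, during which the arm holds its last target.

## Working session

There is one attempt and no reset: what is moved stays moved. The work goes in short steps, Python scripts to look and compute and a shell command to move; the robot and the scene stay as the last step left them, time stands still between calls to the robot, and variables do not carry over. Pictures are saved under pics/ and viewed, and the job is handed in when it is done.

```bash
ls; mkdir -p pics
cat > h.py <<'E'
import numpy as np, cv2
from scipy.spatial.transform import Rotation as R
from station import ctrl
def snap(cam,fn=None):
    c=ctrl.capture(cam)
    if fn: cv2.imwrite('pics/'+fn,c['color'])
    return c
def w(c,p): return (c['T']@np.append(p,1))[:3]
def px(c,u,v):
    z=c['depth'][int(v),int(u)];K=c['intrinsics']
    return w(c,[(u-K[0,2])*z/K[0,0],(v-K[1,2])*z/K[1,1],z])
def proj(c,P):
    q=np.linalg.inv(c['T'])@np.append(P,1);K=c['intrinsics'];return (K@q[:3]/q[2])[:2]
E
python3 - <<'E'
from h import *
s=ctrl.read_state();print({k:np.round(v,3).tolist() for k,v in s.items()})
for cam in ['top','side']:
    c=snap(cam,cam+'0.png');print(cam,np.round(c['T'],3).tolist(),c['intrinsics'][0,0])
    for n in ['diebox','cover_bar','latch_grip','tray','bin','tape','oil','fitting','elbow']:
        print(n,[(round(d['conf'],2),np.round(w(c,d['xyz']),3).tolist()) for d in ctrl.find_in(cam,n)][:3])
E
```

```text
pics
{'time_s': 0.0, 'joint_pos': [-1.4, 0.384, 0.044, 1.6, -0.018, 1.161, -0.05], 'dq': [0.003, -0.0, 0.001, -0.001, 0.0, -0.001, 0.0], 'tau': [0.0, -43.346, 1.025, -24.952, 0.011, 0.011, 0.0], 'ee_pos': [0.172, 0.626, 0.23], 'orientation': [-0.421, -3.113, 0.004], 'ft_force': [0.577, -0.332, 0.463], 'ft_torque': [-0.057, -0.025, 0.029], 'opening': 0.085}
top [[-0.02, -0.993, 0.113, 0.418], [-1.0, 0.02, -0.002, 0.071], [-0.0, -0.113, -0.994, 1.32], [0.0, 0.0, 0.0, 1.0]] 364.93685741333206
diebox [(0.62, [0.603, -0.019, 0.094]), (0.6, [0.751, 0.234, 0.021])]
cover_bar [(0.97, [0.607, -0.017, 0.095])]
latch_grip [(0.62, [0.566, -0.021, 0.115])]
tray [(0.61, [0.491, 0.318, 0.008]), (0.6, [0.442, 0.551, 0.002])]
bin [(0.69, [0.543, -0.309, 0.006])]
tape [(0.66, [0.754, 0.239, 0.018])]
oil [(0.76, [0.73, -0.238, 0.079]), (0.71, [0.344, 0.242, 0.043])]
fitting [(0.37, [0.346, 0.242, 0.042])]
elbow [(0.55, [0.325, -0.383, 0.013])]
side [[0.871, -0.354, 0.34, 0.12], [-0.491, -0.65, 0.581, -0.651], [0.016, -0.673, -0.74, 1.006], [0.0, 0.0, 0.0, 1.0]] 410.8575026755903
diebox [(0.89, [0.588, -0.046, 0.093])]
cover_bar [(0.62, [0.601, -0.027, 0.094])]
latch_grip [(0.58, [0.565, -0.027, 0.114])]
tray [(0.68, [0.489, 0.328, 0.011]), (0.65, [0.443, 0.564, 0.018])]
bin [(0.8, [0.546, -0.298, 0.009]), (0.18, [0.318, -0.382, 0.018])]
tape [(0.55, [0.753, 0.232, 0.022])]
oil [(0.86, [0.725, -0.257, 0.075])]
fitting [(0.47, [0.338, 0.235, 0.029])]
elbow [(0.57, [0.322, -0.383, 0.018])]
```

View pics/top0.png

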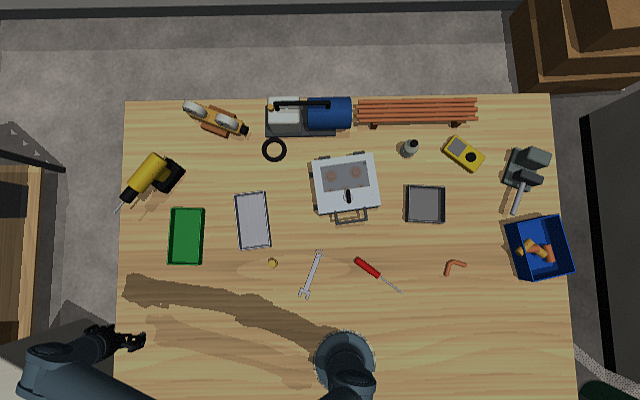

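View pics/side0.png

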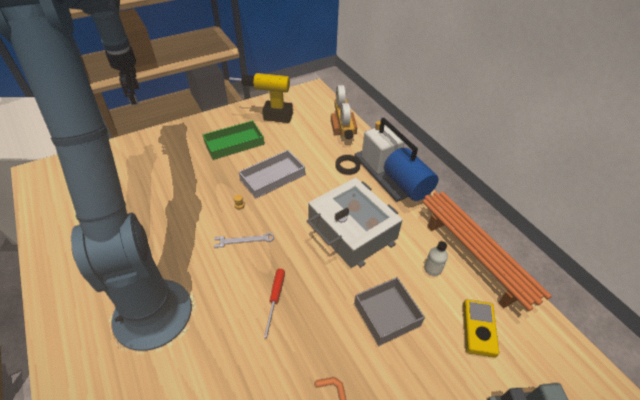

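The top view shows the grey die box at (345,183), knob at (348,196), bar at (350,216). The steel tray is at (253,219), the bin at (424,204), and the green decoy at (187,236). Next I'll measure the box pose.

Run:
```python
from h import *
c=snap('top')
img=c['color'][140:235,295:395]; cv2.imwrite('pics/crop1.png',cv2.resize(img,None,fx=6,fy=6,interpolation=cv2.INTER_CUBIC))
K=c['intrinsics'];D=c['depth'];v,u=np.mgrid[0:400,0:640]
P=np.stack([(u-K[0,2])*D/K[0,0],(v-K[1,2])*D/K[1,1],D],-1)@c['T'][:3,:3].T+c['T'][:3,3]
def rect(lo,hi,zl,zh,name):
    m=(P[...,0]>lo[0])&(P[...,0]<hi[0])&(P[...,1]>lo[1])&(P[...,1]<hi[1])&(P[...,2]>zl)&(P[...,2]<zh)
    q=P[m]; r=cv2.minAreaRect(q[:,:2].astype(np.float32)*1000);print(name,len(q),np.round(q.mean(0),4),r, np.median(q[:,2]))
    return m
m=rect((.52,-.16),(.8,.12),.080,.098,'cover')
cv2.imwrite('pics/m.png',cv2.resize(m[140:235,295:395].astype(np.uint8)*255,None,fx=6,fy=6,interpolation=0))
rect((.45,-.16),(.537,.12),.075,.098,'bar')
rect((.5,-.16),(.7,.12),.105,.13,'knob')
rect((.3,.2),(.65,.42),.03,.05,'tray')
rect((.4,-.42),(.65,-.2),.035,.06,'bin')
for y in range(205,226): print(y,[round(float(P[y,x,2]*1000)) for x in range(330,372,2)])
```

```text
cover 3250 [ 0.6168 -0.018   0.0923] ((614.7371215820312, -17.493980407714844), (201.44894409179688, 214.19631958007812), 7.017580986022949) 0.09225982440604108
bar 464 [ 0.515  -0.01    0.0925] ((504.2083435058594, -25.600143432617188), (65.39924621582031, 212.7674102783203), 0.055749986320734024) 0.0927597470388829
knob 57 [ 0.5633 -0.0225  0.1218] ((562.9895629882812, -20.72730827331543), (44.41991424560547, 18.06758689880371), 7.937619686126709) 0.12273347867056872
tray 316 [0.4731 0.3024 0.0401] ((459.29632568359375, 307.43597412109375), (276.3768005371094, 117.82414245605469), 8.98936939239502) 0.04043209008559845
bin 290 [ 0.5414 -0.3056  0.0476] ((540.5059204101562, -302.3727111816406), (131.9073944091797, 130.652099609375), 86.20906066894531) 0.04909662881569976
205 [95, 90, 93, 93, 92, 92, 91, 93, 90, 97, 96, 90, 91, 93, 93, 94, 99, 92, 92, 93, 93]
206 [96, 92, 91, 88, 90, 93, 94, 91, 91, 92, 93, 92, 93, 95, 97, 93, 95, 89, 95, 97, 90]
207 [94, 93, 94, 88, 91, 95, 96, 92, 89, 91, 92, 94, 93, 96, 96, 97, 92, 95, 73, 61, 45]
208 [91, 93, 87, 87, 97, 93, 95, 91, 91, 96, 89, 93
[... 679 characters left out ...]
 2, -1, 92, 0, 1, 1, 3, -2, 1, -2, 0, 1, 3, 0, 2, 0, 2, 96, 6, -2]
218 [3, 1, 3, 98, 4, 1, 1, -2, 3, 2, 4, -1, 4, -1, 5, 88, 95, 93, 95, 1, 4]
219 [-1, 4, -2, 96, 1, 1, 2, 10, 3, -6, 4, 1, 90, 95, 92, 94, 99, 96, 93, 9, 1]
220 [-1, 2, 1, 96, 2, 2, 2, 2, 87, 95, 94, 94, 97, 97, 93, 96, 95, 90, 91, 4, 0]
221 [4, 5, -2, 98, -3, 96, 94, 93, 97, 97, 92, 97, 92, 93, 90, -1, 3, 1, 2, 4, -3]
222 [5, 4, 1, 91, 94, 95, 95, 99, 97, 93, 91, 93, 2, 5, -1, -4, -1, 1, -4, 8, -3]
223 [0, 2, 0, 93, 94, 91, 92, 91, 0, -1, -3, -5, -1, -3, -3, 3, -1, -7, 1, 6, 3]
224 [2, -4, -4, 92, 90, -1, 4, 2, -4, 3, 3, 3, 8, 0, 1, 1, -1, 3, 2, 5, -7]
225 [0, 4, 1, -1, -2, -3, -2, 5, 0, 1, -2, -2, 2, 5, 4, 3, -3, 3, 3, 3, 2]
```

View pics/crop1.png

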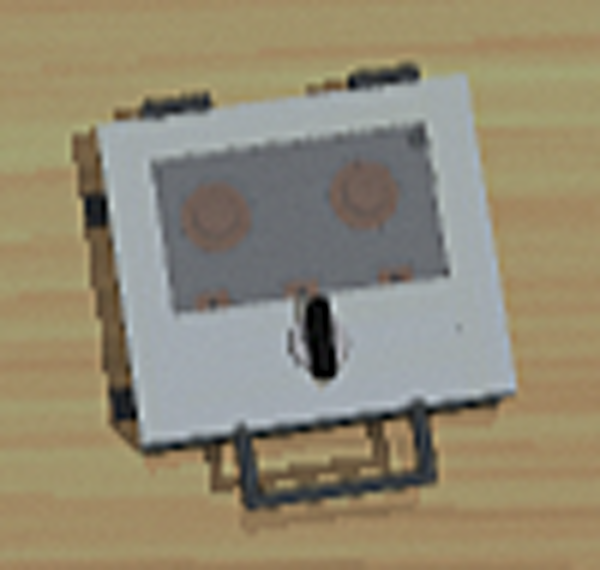

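View pics/m.png

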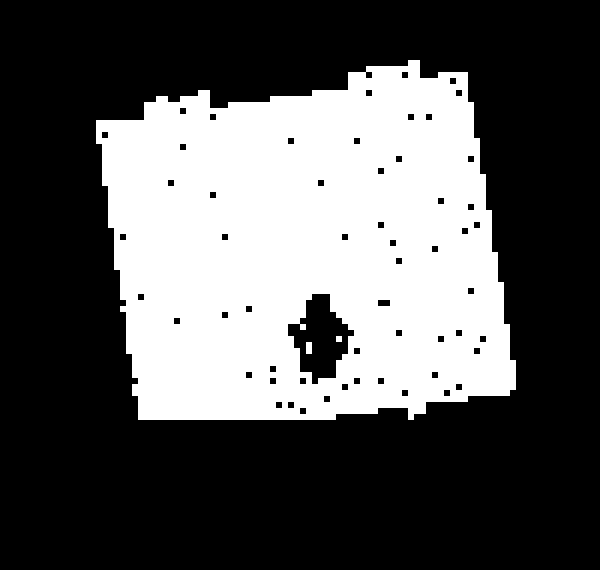

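```bash
cat >> h.py <<'E'
def st(q=False):
    s=ctrl.read_state();Rm=R.from_rotvec(s['orientation']).as_matrix()
    if not q: print('t%.2f pos %s xax %s zax %s F %s T %s open %.4f j %s'%(s['time_s'],np.round(s['ee_pos'],4),np.round(Rm[:,0],3),np.round(Rm[:,2],3),np.round(s['ft_force'],1),np.round(s['ft_torque'],2),s['opening'],np.round(s['joint_pos'],2)))
    return s,Rm
def plan(p,yaw=None,Rt=None):
    """p target TCP; yaw: world azimuth (deg) of tool x axis, tool down"""
    s,Rm=st()
    d=Rm.T@(np.array(p)-s['ee_pos'])/0.25
    if Rt is None and yaw is not None:
        a=np.radians(yaw);x=np.array([np.cos(a),np.sin(a),0]);z=np.array([0,0,-1.])
        Rt=np.stack([x,np.cross(z,x),z],1)
    r=np.zeros(3) if Rt is None else R.from_matrix(Rm.T@Rt).as_rotvec()/np.pi
    print('ROW',' '.join('%.4f'%k for k in np.r_[d,r]),'dist %.3f ang %.1f'%(np.linalg.norm(d)*.25,np.linalg.norm(r)*180))
E
python3 - <<'E'
from h import *
st()
c=snap('top')
K=c['intrinsics']
def at(u,v,z):
    d=c['T'][:3,:3]@np.array([(u-K[0,2])/K[0,0],(v-K[1,2])/K[1,1],1]);o=c['T'][:3,3];return o+d*(z-o[2])/d[2]
for q in [(98,125),(470,75),(517,395),(145,448),(140,440)]: print(np.round(at(295+q[0]/6-.5,140+q[1]/6-.5,.092),4))
for q in [(247,500),(432,475)]: print('bar',np.round(at(295+q[0]/6-.5,140+q[1]/6-.5,.088),4))
for q in [(216,217),(362,193)]: print('cap',np.round(at(295+q[0]/6-.5,140+q[1]/6-.5,.05),4))
cv2.imwrite('pics/tb.png',cv2.resize(c['color'][170:270,210:470],None,fx=3,fy=3,interpolation=cv2.INTER_CUBIC))
E
```

```text
t1.05 pos [0.1726 0.6267 0.2313] xax [-0.964  0.266 -0.   ] zax [ 0. -0. -1.] F [0.3 0.4 0.7] T [-0.02 -0.03  0.  ] open 0.0855 j [-1.4   0.38  0.04  1.6  -0.02  1.16 -0.05]
[0.6911 0.0991 0.092 ]
[ 0.716  -0.1144  0.092 ]
[ 0.5315 -0.1342  0.092 ]
[0.5058 0.0758 0.092 ]
[0.5103 0.0785 0.092 ]
bar [0.4757 0.0191 0.088 ]
bar [ 0.4876 -0.0853  0.088 ]
cap [0.6439 0.0316 0.05  ]
cap [ 0.6565 -0.0546  0.05  ]
```

View pics/tb.png

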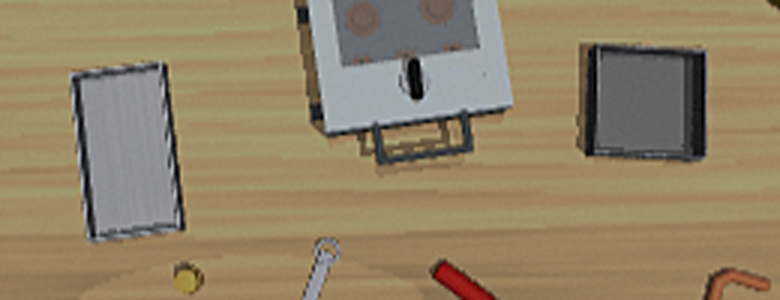

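Run:
```python
from h import *
plan([.555,-.022,.25],186.8)
c=snap('top');K=c['intrinsics']
def at(u,v,z):
    d=c['T'][:3,:3]@np.array([(u-K[0,2])/K[0,0],(v-K[1,2])/K[1,1],1]);o=c['T'][:3,3];return o+d*(z-o[2])/d[2]
print('tray',[np.round(at(210+a/3-.33,170+b/3-.33,.04),3) for a,b in [(72,72),(165,63),(185,230),(92,241)]])
print('bin',[np.round(at(210+a/3-.33,170+b/3-.33,.05),3) for a,b in [(596,44),(707,48),(705,160),(586,155)]])
```

```text
t1.10 pos [0.1726 0.6267 0.2313] xax [-0.964  0.266  0.   ] zax [-0. -0. -1.] F [ 0.2  0.2 -0.2] T [-0.01  0.07 -0.  ] open 0.0851 j [-1.4   0.38  0.04  1.6  -0.02  1.16 -0.05]
ROW -2.1638 -2.0952 -0.0750 -0.0000 -0.0000 -0.1233 dist 0.753 ang 22.2
tray [array([0.588, 0.375, 0.04 ]), array([0.597, 0.265, 0.04 ]), array([0.401, 0.243, 0.04 ]), array([0.39, 0.35, 0.04])]
bin [array([ 0.608, -0.241,  0.05 ]), array([ 0.6  , -0.371,  0.05 ]), array([ 0.469, -0.361,  0.05 ]), array([ 0.478, -0.224,  0.05 ])]
```

```bash
python3 -m crank '-0.6 -0.58 -0.02 0 0 -0.123 0.7;-0.6 -0.58 -0.02 0 0 -0.123 0.7;-0.6 -0.58 -0.02 0 0 -0.123 0.7;-0.6 -0.58 -0.02 0 0 -0.123 0.7;-0.6 -0.58 -0.02 0 0 -0.123 0.7'
python3 -c "
from h import *
plan([.555,-.022,.25],186.8)"
```

```text
time_s: 1.57
ee_pos: [0.2794, 0.4456, 0.2364]
orientation: [-0.186, 3.136, 0.001]
ft_force: [-0.2, -0.1, -0.7]
opening: 0.0598
t1.57 pos [0.2794 0.4456 0.2364] xax [-0.993 -0.118 -0.   ] zax [ 0.  0. -1.] F [-0.2 -0.1 -0.7] T [-0.01 -0.07 -0.02] open 0.0598 j [-1.15  0.14  0.07  1.89 -0.01  1.11  0.61]
ROW -0.8736 -1.9877 -0.0549 0.0001 0.0001 -0.0001 dist 0.543 ang 0.0
```

```bash
python3 -m crank '-0.33 -0.76 -0.02 0 0 0 0.5;-0.33 -0.76 -0.02 0 0 0 0.5;-0.33 -0.76 -0.02 0 0 0 0.5;-0.33 -0.76 -0.02 0 0 0 0.5;-0.33 -0.76 -0.02 0 0 0 0.5'
python3 -m crank '-0.33 -0.76 -0.02 0 0 0 0.5;-0.33 -0.76 -0.02 0 0 0 0.5;-0.33 -0.76 -0.02 0 0 0 0.5;-0.33 -0.76 -0.02 0 0 0 0.5;-0.33 -0.76 -0.02 0 0 0 0.5'
python3 -c "
from h import *
plan([.555,-.022,.25],186.8)"
```

```text
time_s: 1.98
ee_pos: [0.3836, 0.2663, 0.2417]
orientation: [-0.184, 3.135, 0.001]
ft_force: [0.8, 0.4, -0.0]
opening: 0.0428
time_s: 2.4
ee_pos: [0.4878, 0.0872, 0.2469]
orientation: [-0.184, 3.135, 0.001]
ft_force: [1.3, 0.3, -0.3]
opening: 0.0427
t2.40 pos [0.4878 0.0872 0.2469] xax [-0.993 -0.117 -0.001] zax [ 0.001  0.001 -1.   ] F [ 1.3  0.3 -0.3] T [-0.   -0.07  0.06] open 0.0427 j [-0.7   0.07  0.46  1.96 -0.03  1.12  1.46]
ROW -0.2158 -0.4654 -0.0126 0.0002 0.0004 -0.0004 dist 0.128 ang 0.1
```

```bash
python3 -m crank '-0.216 -0.465 -0.013 0 0 0 0.4;-0.216 -0.465 -0.013 0 0 0 0.4;-0.216 -0.465 -0.013 0 0 0 0.4;-0.216 -0.465 -0.013 0 0 0 0.4;-0.216 -0.465 -0.013 0 0 0 0.4'
python3 - <<'E'
from h import *
st()
c=snap('wrist','w1.png')
for n in ['latch_grip','cover_bar','diebox','cap1','saddle1']:
    print(n,[(round(d['conf'],2),np.round(w(c,d['xyz']),3).tolist()) for d in ctrl.find_in('wrist',n)][:4])
E
```

```text
time_s: 2.82
ee_pos: [0.5553, -0.0241, 0.25]
orientation: [-0.173, 3.136, -0.003]
ft_force: [-0.0, 0.6, 0.4]
opening: 0.0339
t2.82 pos [ 0.5553 -0.0241  0.25  ] xax [-0.994 -0.11  -0.001] zax [ 0.001 -0.002 -1.   ] F [-0.   0.6  0.4] T [ 0.08 -0.02  0.02] open 0.0339 j [-0.53  0.2   0.57  1.83 -0.12  1.14  1.76]
latch_grip [(0.65, [0.538, -0.319, 0.009]), (0.58, [0.563, -0.024, 0.119]), (0.56, [0.723, 0.246, 0.017])]
cover_bar [(0.64, [0.728, -0.237, 0.078]), (0.63, [0.577, -0.019, 0.088])]
diebox [(0.85, [0.572, -0.025, 0.094])]
cap1 []
saddle1 []
```

View pics/w1.png

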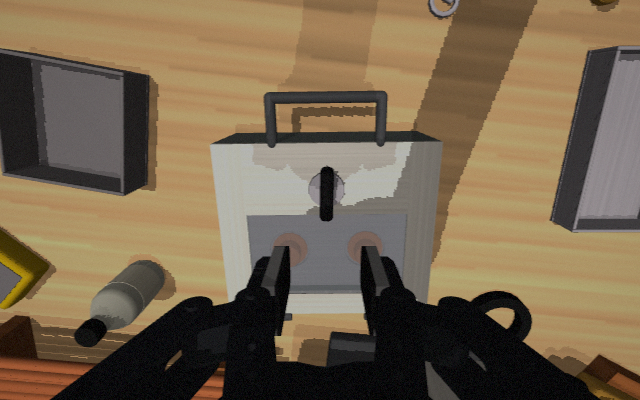

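The wrist view shows the knob at (326,193), the bar running from (268,97) to (385,97), and the box almost square to the tool. I'll refine these with depth.

Run:
```python
from h import *
c=snap('wrist');K=c['intrinsics'];D=c['depth'];v,u=np.mgrid[0:400,0:640]
P=np.stack([(u-K[0,2])*D/K[0,0],(v-K[1,2])*D/K[1,1],D],-1)@c['T'][:3,:3].T+c['T'][:3,3]
def rep(m,n):
    q=P[m];r=cv2.minAreaRect(q[:,:2].astype(np.float32)*1000);print(n,len(q),np.round(np.median(q,0),4),[np.round(k,1) for k in r])
dark=c['color'].max(-1)<60
reg=lambda a,b,cc,d:(u>=a)&(u<b)&(v>=cc)&(v<d)&(D>0)
rep(reg(305,350,155,232)&(P[...,2]>.11),'knob')
rep(reg(255,400,86,106)&(P[...,2]>.08),'bar')
rep(reg(205,450,140,300)&(P[...,2]>.085)&(P[...,2]<.1),'cover')
m=reg(285,370,90,104)&(P[...,2]>.08);q=P[m];A=np.polyfit(q[:,1],q[:,0],1);print('bar slope deg',np.degrees(np.arctan(-A[0])),'x at y=-.033',np.polyval(A,-.033),q[:,2].mean())
```

```text
knob 704 [ 0.5597 -0.0237  0.1232] [array([561.8, -23.5]), array([45.3, 12. ]), np.float64(5.3)]
bar 1401 [ 0.48   -0.0336  0.0932] [array([480.9, -33.6]), array([ 10.2, 109.1]), np.float64(6.9)]
cover 29110 [ 0.5839 -0.0175  0.0917] [array([600.8, -18.9]), array([171. , 214.9]), np.float64(7.0)]
bar slope deg 6.820074544188606 x at y=-.033 0.47991372253788284 0.09309578748591509
```

Run:
```python
from h import *
plan([.562,-.0235,.13],186.8)
```

```text
t3.17 pos [ 0.5538 -0.0178  0.2494] xax [-0.993 -0.121  0.   ] zax [-0.     0.001 -1.   ] F [-0.1 -0.6 -0.4] T [ 0.   -0.02 -0.08] open 0.0339 j [-0.53  0.2   0.56  1.83 -0.12  1.14  1.76]
ROW -0.0299 -0.0271 0.4776 0.0003 -0.0001 0.0007 dist 0.120 ang 0.1
```

```bash
python3 -m crank '-0.03 -0.025 0.478 0 0 0 0.4;-0.03 -0.025 0.478 0 0 0 0.4;-0.03 -0.025 0.478 0 0 0 0.4;-0.03 -0.025 0.478 0 0 0 0.4;-0.03 -0.025 0.478 0 0 0 0.4'
python3 - <<'E'
from h import *
st();snap('wrist');st();snap('wrist');st();snap('wrist','w2.png')
plan([.562,-.0235,.097],186.8)
E
```

```text
time_s: 3.58
ee_pos: [0.5602, -0.0243, 0.1281]
orientation: [0.186, -3.13, 0.001]
ft_force: [0.3, 0.4, 1.1]
opening: 0.0343
t3.58 pos [ 0.5602 -0.0243  0.1281] xax [-0.993 -0.119  0.006] zax [-0.006 -0.001 -1.   ] F [0.3 0.4 1.1] T [-0.03  0.03 -0.04] open 0.0343 j [-0.47  0.37  0.53  1.92 -0.23  0.92  1.86]
t3.63 pos [ 0.5626 -0.0246  0.1306] xax [-0.993 -0.118  0.   ] zax [-0. -0. -1.] F [-0.  -0.1  0.6] T [-0.02 -0.01  0.02] open 0.0343 j [-0.47  0.37  0.53  1.92 -0.23  0.92  1.86]
t3.68 pos [ 0.5641 -0.0247  0.1321] xax [-0.993 -0.118 -0.003] zax [ 0.003  0.    -1.   ] F [0.1 0.8 0.6] T [ 0.02 -0.05  0.06] open 0.0344 j [-0.47  0.37  0.53  1.92 -0.23  0.92  1.86]
t3.73 pos [ 0.5647 -0.0247  0.1329] xax [-0.993 -0.118 -0.005] zax [ 0.005  0.001 -1.   ] F [ 0.1 -0.1  1.1] T [ 0.02  0.01 -0.  ] open 0.0344 j [-0.47  0.37  0.53  1.91 -0.23  0.92  1.86]
ROW 0.0111 0.0062 0.1434 0.0000 0.0017 -0.0001 dist 0.036 ang 0.3
```

View pics/w2.png

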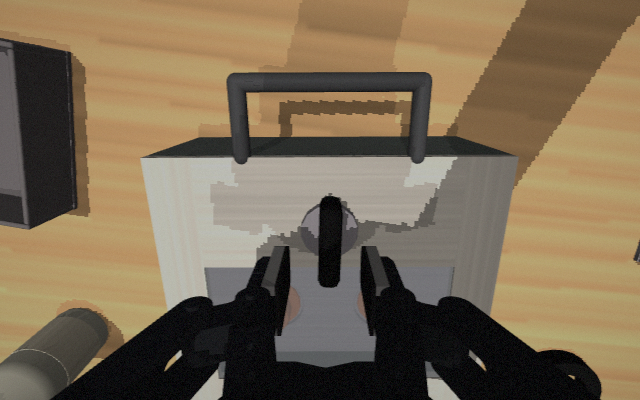

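The knob stands midway between the pads, so I'm lowering to it and then closing.

```bash
python3 -m crank '0 0 0.07 0 0 0 0.4;0 0 0.13 0 0 0 0.4;0 0 0.13 0 0 0 0.4;0 0 0.13 0 0 0 0.4'
python3 -m crank '0 0 0 0 0 0 0;0 0 0 0 0 0 0;0 0 0 0 0 0 0;0 0 0 0 0 0 0;0 0 0 0 0 0 0'
python3 -m crank '0 0 0 0 0 0 0;0 0 0 0 0 0 0'
python3 - <<'E'
from h import *
st();snap('wrist','w3.png')
E
```

```text
time_s: 4.07
ee_pos: [0.564, -0.0249, 0.0997]
orientation: [-0.185, 3.133, 0.001]
ft_force: [1.1, 0.4, 0.7]
opening: 0.034
time_s: 4.48
ee_pos: [0.5634, -0.0225, 0.0997]
orientation: [-0.187, 3.134, 0.006]
ft_force: [-1.1, 4.2, 6.1]
opening: 0.0106
time_s: 4.65
ee_pos: [0.5635, -0.0225, 0.0997]
orientation: [-0.187, 3.134, 0.006]
ft_force: [-2.4, 4.1, 6.6]
opening: 0.011
t4.65 pos [ 0.5635 -0.0225  0.0997] xax [-0.993 -0.119 -0.002] zax [ 0.002  0.004 -1.   ] F [-2.4  4.1  6.6] T [ 0.7   0.37 -0.01] open 0.0110 j [-0.46  0.41  0.51  1.93 -0.27  0.86  1.88]
```

View pics/w3.png

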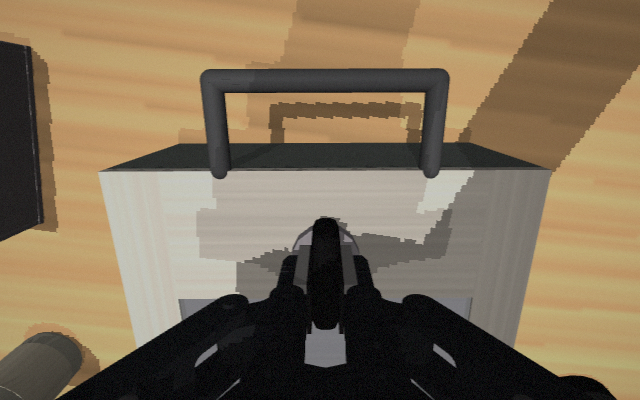

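Gripped at 11 mm. Turning clockwise, which is + about the tool's z.

```bash
python3 -m crank '0 0 0 0 0 0.04 0;0 0 0 0 0 0.08 0;0 0 0 0 0 0.12 0;0 0 0 0 0 0.16 0;0 0 0 0 0 0.19 0'
python3 -m crank '0 0 0 0 0 0.04 0;0 0 0 0 0 0.08 0;0 0 0 0 0 0.12 0;0 0 0 0 0 0.16 0;0 0 0 0 0 0.19 0'
python3 -m crank '0 0 0 0 0 0.04 0;0 0 0 0 0 0.08 0;0 0 0 0 0 0.12 0;0 0 0 0 0 0.12 0;0 0 0 0 0 0.12 0'
python3 - <<'E'
from h import *
s,Rm=st();print(np.degrees(np.arctan2(Rm[1,0],Rm[0,0])));snap('wrist','w4.png')
E
```

```text
time_s: 5.12
ee_pos: [0.5634, -0.0228, 0.0997]
orientation: [0.751, 3.05, 0.006]
ft_force: [-2.4, 3.1, 6.7]
opening: 0.0107
time_s: 5.53
ee_pos: [0.5632, -0.023, 0.0997]
orientation: [-1.614, -2.693, -0.005]
ft_force: [-3.8, 3.1, 6.5]
opening: 0.0111
time_s: 5.95
ee_pos: [0.5629, -0.0231, 0.0996]
orientation: [-2.083, -2.348, -0.004]
ft_force: [-3.7, 2.7, 8.6]
opening: 0.0109
t5.95 pos [ 0.5629 -0.0231  0.0996] xax [-0.119  0.993  0.004] zax [-0.     0.004 -1.   ] F [-3.7  2.7  8.6] T [0.5  0.74 0.03] open 0.0109 j [-0.73  0.52  0.87  1.94 -0.5   0.91  0.51]
96.84072381747654
```

View pics/w4.png

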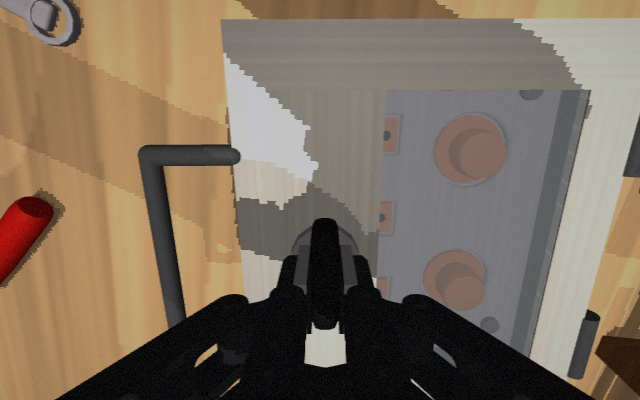

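The knob turned a full 90° with the gripper. Releasing, lifting, and moving over to the pull bar.

```bash
python3 -m crank '0 0 0 0 0 0 0.45;0 0 0 0 0 0 0.45;0 0 0 0 0 0 0.45;0 0 0 0 0 0 0.45'
python3 -m crank '0 0 -0.12 0 0 0 0.45;0 0 -0.24 0 0 0 0.45;0 0 -0.24 0 0 0 0.45'
python3 - <<'E'
from h import *
plan([.4805,-.0335,.155],96.8); snap('wrist','w5.png')
E
```

```text
time_s: 6.33
ee_pos: [0.5624, -0.0251, 0.0977]
orientation: [2.087, 2.348, 0.0]
ft_force: [-0.4, 0.4, 0.4]
opening: 0.0385
time_s: 6.58
ee_pos: [0.5664, -0.0263, 0.1625]
orientation: [2.084, 2.342, 0.01]
ft_force: [2.0, -0.7, -0.7]
opening: 0.0383
t6.58 pos [ 0.5664 -0.0263  0.1625] xax [-0.116  0.993 -0.001] zax [ 0.009  0.    -1.   ] F [ 2.  -0.7 -0.7] T [-0.04 -0.1   0.03] open 0.0383 j [-0.79  0.43  0.94  1.9  -0.41  1.01  0.45]
ROW 0.0116 -0.3450 0.0269 0.0029 0.0003 -0.0006 dist 0.087 ang 0.5
```

View pics/w5.png

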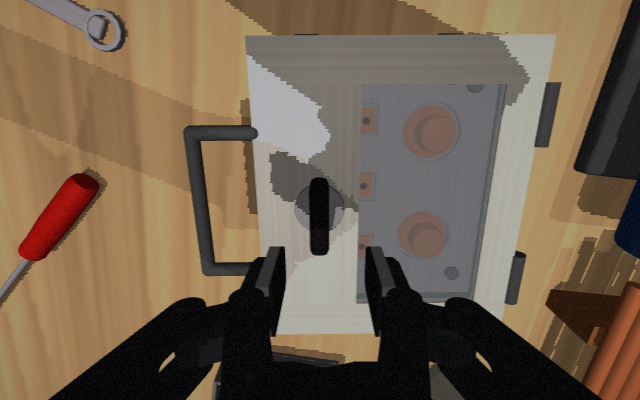

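The knob bar now lies parallel to the hinge, and three saddles and two caps show through the window. On to the bar.

```bash
python3 -m crank '0.005 -0.17 0 0 0 0 0.45;0.005 -0.335 0 0 0 0 0.45;0.005 -0.335 0 0 0 0 0.45;0.005 -0.335 0 0 0 0 0.45;0.005 -0.335 0 0 0 0 0.45'
python3 -m crank '0 0 0 0 0 0 0.45;0 0 0 0 0 0 0.45'
python3 - <<'E'
from h import *
plan([.4805,-.0335,.069],96.8); snap('wrist','w6.png')
E
```

```text
time_s: 7.05
ee_pos: [0.4785, -0.0332, 0.157]
orientation: [-2.086, -2.347, -0.001]
ft_force: [0.5, 0.0, 0.1]
opening: 0.0381
time_s: 7.22
ee_pos: [0.481, -0.0336, 0.1581]
orientation: [2.085, 2.347, 0.0]
ft_force: [0.8, -0.3, 0.2]
opening: 0.0388
t7.22 pos [ 0.481  -0.0336  0.1581] xax [-0.118  0.993 -0.002] zax [ 0.002 -0.001 -1.   ] F [ 0.8 -0.3  0.2] T [ 0.03  0.   -0.02] open 0.0388 j [-0.95  0.24  1.05  2.1  -0.26  0.94  0.36]
ROW 0.0014 -0.0025 0.3566 0.0006 0.0005 -0.0001 dist 0.089 ang 0.1
```

View pics/w6.png

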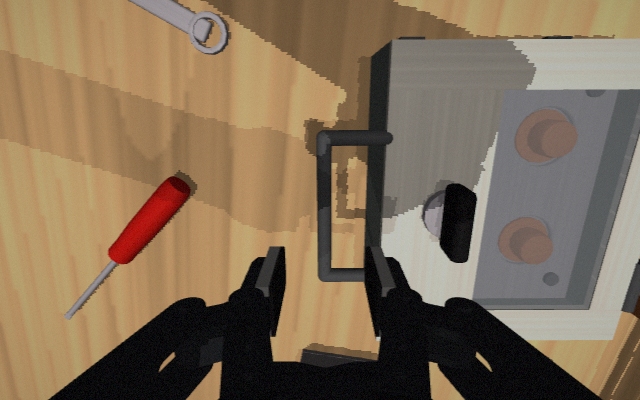

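```bash
python3 -m crank '0 0 0.12 0 0 0 0.35;0 0 0.24 0 0 0 0.35;0 0 0.355 0 0 0 0.35;0 0 0.355 0 0 0 0.35;0 0 0.355 0 0 0 0.35'
python3 -m crank '0 0 0 0 0 0 0.35;0 0 0 0 0 0 0;0 0 0 0 0 0 0;0 0 0 0 0 0 0;0 0 0 0 0 0 0'
python3 -m crank '0 0 0 0 0 0 0;0 0 0 0 0 0 0'
python3 - <<'E'
from h import *
st(); snap('wrist','w7.png')
E
```

```text
time_s: 7.68
ee_pos: [0.4785, -0.0344, 0.0678]
orientation: [-2.087, -2.347, 0.006]
ft_force: [-0.4, 0.8, -0.5]
opening: 0.0301
time_s: 8.1
ee_pos: [0.4807, -0.0338, 0.0707]
orientation: [2.086, 2.347, 0.004]
ft_force: [-1.5, -0.4, 5.7]
opening: 0.0076
time_s: 8.27
ee_pos: [0.4807, -0.0338, 0.0707]
orientation: [2.086, 2.347, 0.004]
ft_force: [-1.2, -0.0, 5.3]
opening: 0.008
t8.27 pos [ 0.4807 -0.0338  0.0707] xax [-0.118  0.993  0.001] zax [ 0.003  0.001 -1.   ] F [-1.2 -0.   5.3] T [-0.12  0.27  0.1 ] open 0.0080 j [-0.79  0.42  0.9   2.15 -0.48  0.77  0.53]
```

View pics/w7.png

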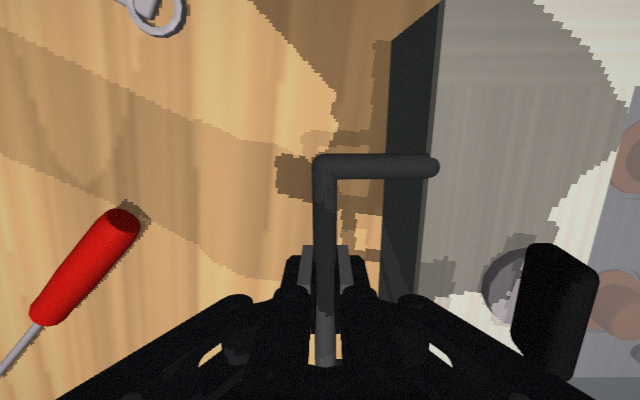

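The bar is held. I'm swinging the cover up along its arc, radius 225 mm.

```bash
python3 -m crank '0 0.0045 -0.09 0 0 0 0;0 0.018 -0.179 0 0 0 0;0 0.04 -0.266 0 0 0 0;0 0.071 -0.35 0 0 0 0;0 0.11 -0.4315 0 0 0 0'
python3 - <<'E'
from h import *
st(); snap('side','s1.png')
E
```

```text
time_s: 8.73
ee_pos: [0.5082, -0.0304, 0.1783]
orientation: [2.084, 2.345, 0.006]
ft_force: [9.7, -0.1, -11.5]
opening: 0.0078
t8.73 pos [ 0.5082 -0.0304  0.1783] xax [-0.117  0.993 -0.   ] zax [ 0.006  0.    -1.   ] F [  9.7  -0.1 -11.5] T [ 0.01 -1.82  0.09] open 0.0078 j [-0.94  0.28  1.05  2.02 -0.29  0.99  0.37]
```

View pics/s1.png

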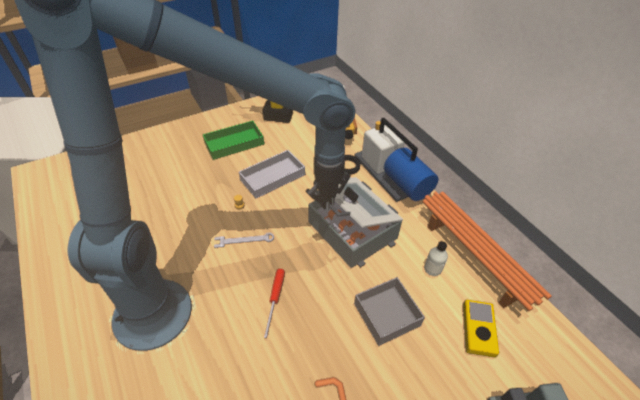

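The cover is lifting with about 15 N at the wrist, well within limits. Continuing.

```bash
python3 -m crank '0 0.047 -0.077 0 0 0 0;0 0.101 -0.148 0 0 0 0;0 0.163 -0.214 0 0 0 0;0 0.23 -0.2735 0 0 0 0;0 0.3035 -0.326 0 0 0 0'
python3 -c "
from h import *
st()"
```

```text
time_s: 9.2
ee_pos: [0.5785, -0.0218, 0.2582]
orientation: [-2.082, -2.342, 0.007]
ft_force: [-5.1, -0.4, -1.8]
opening: 0.0081
t9.20 pos [ 0.5785 -0.0218  0.2582] xax [-0.117  0.993  0.003] zax [-0.008  0.002 -1.   ] F [-5.1 -0.4 -1.8] T [-0.27  1.47 -0.01] open 0.0081 j [-0.87  0.36  1.03  1.77 -0.33  1.21  0.38]
```

```bash
python3 -m crank '0 0.078 -0.045 0 0 0 0;0 0.16 -0.0815 0 0 0 0;0 0.2456 -0.11 0 0 0 0;0 0.333 -0.13 0 0 0 0;0 0.4226 -0.14 0 0 0 0'
python3 -c "
from h import *
st()"
```

```text
time_s: 9.62
ee_pos: [0.6866, -0.0087, 0.2974]
orientation: [-2.085, -2.347, -0.002]
ft_force: [-6.0, 1.1, 9.2]
opening: 0.0077
t9.62 pos [ 0.6866 -0.0087  0.2974] xax [-0.118  0.993  0.003] zax [-0.001  0.003 -1.   ] F [-6.   1.1  9.2] T [ 0.14  1.6  -0.01] open 0.0077 j [-0.69  0.56  0.95  1.45 -0.46  1.36  0.41]
```

```bash
python3 -m crank '0 0.045 -0.001 0 0 0 0;0 0.09 -0.002 0 0 0 0;0 0.135 0 0 0 0 0;0 0.18 0.005 0 0 0 0;0 0.18 0.005 0 0 0 0'
python3 - <<'E'
from h import *
st(); snap('side','s2.png')
E
```

```text
time_s: 10.03
ee_pos: [0.7338, -0.0029, 0.295]
orientation: [2.082, 2.347, 0.005]
ft_force: [1.2, 2.0, 4.4]
opening: 0.0077
t10.03 pos [ 0.7338 -0.0029  0.295 ] xax [-0.119  0.993 -0.001] zax [ 0.005 -0.    -1.   ] F [1.2 2.  4.4] T [ 0.23 -0.09  0.  ] open 0.0077 j [-0.61  0.65  0.91  1.32 -0.51  1.4   0.4 ]
```

View pics/s2.png

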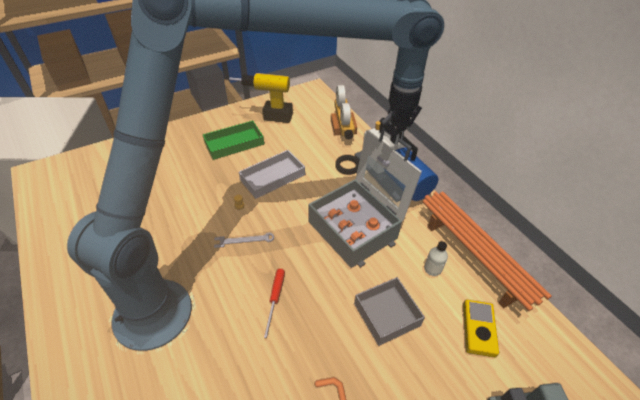

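The cover stands at about 1.7 rad. Releasing the bar and rising clear.

```bash
python3 -m crank '0 0 0 0 0 0 0.4;0 0 0 0 0 0 0.4;0 0 0 0 0 0 0.4;0 0 0 0 0 0 0.4'
python3 -m crank '0 0 -0.1 0 0 0 0.4;0 0 -0.22 0 0 0 0.4;0 0 -0.22 0 0 0 0.4;0 0 -0.22 0 0 0 0.4'
python3 - <<'E'
from h import *
plan([.5,-.03,.3],186.8)
c=snap('top','t2.png')
for n in ['saddle1','cap1','cover_bar','latch_grip']:
    print(n,[(round(d['conf'],2),np.round(w(c,d['xyz']),3).tolist()) for d in ctrl.find_in('top',n)][:4])
E
```

```text
time_s: 10.42
ee_pos: [0.7307, -0.0039, 0.2915]
orientation: [-2.087, -2.347, 0.001]
ft_force: [0.2, -0.9, 0.5]
opening: 0.0343
time_s: 10.75
ee_pos: [0.7322, -0.0048, 0.3495]
orientation: [2.085, 2.345, 0.004]
ft_force: [0.4, 0.3, -0.9]
opening: 0.0343
t10.75 pos [ 0.7322 -0.0048  0.3495] xax [-0.117  0.993 -0.001] zax [ 0.004 -0.    -1.   ] F [ 0.4  0.3 -0.9] T [-0.05 -0.01  0.01] open 0.0343 j [-0.6   0.62  0.93  1.25 -0.49  1.49  0.38]
ROW 0.0086 -0.9349 0.1941 0.0008 0.0013 -0.5005 dist 0.239 ang 90.1
saddle1 []
cap1 [(0.46, [0.653, -0.066, 0.057])]
cover_bar [(0.56, [0.722, -0.078, 0.211])]
latch_grip []
```

View pics/t2.png

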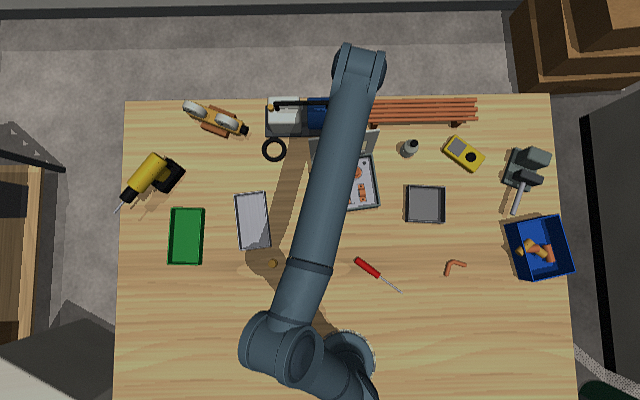

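Moving back over the box front while turning to face the box square; first away from the bar, then lower.

```bash
python3 -m crank '0 -0.9 0 0 0 -0.19 0.4;0 -0.9 0 0 0 -0.19 0.4;0 -0.9 0 0 0 -0.19 0.4;0 -0.9 0 0 0 -0.19 0.4;0 -0.9 0 0 0 -0.19 0.4'
python3 -m crank '0 0 0 0 0 -0.19 0.5;0 0 0 0 0 -0.19 0.5;0 0 0 0 0 -0.19 0.5;0 0 0 0 0 -0.19 0.5;0 0 0 0 0 -0.19 0.5'
python3 -c "
from h import *
plan([.52,-.025,.3],186.8)"
```

```text
time_s: 11.42
ee_pos: [0.5223, -0.0283, 0.345]
orientation: [-1.294, -2.86, 0.005]
ft_force: [-1.4, 0.3, 2.1]
opening: 0.0339
time_s: 11.83
ee_pos: [0.5236, -0.0281, 0.3462]
orientation: [-0.396, -3.115, -0.001]
ft_force: [0.4, 0.0, -0.2]
opening: 0.0427
t11.83 pos [ 0.5236 -0.0281  0.3462] xax [-0.968  0.25   0.001] zax [-0.001  0.001 -1.   ] F [ 0.4  0.  -0.2] T [ 0.03 -0.02  0.01] open 0.0427 j [-0.91  0.05  0.93  1.78 -0.05  1.33  1.35]
ROW 0.0168 0.0081 0.1847 0.0003 -0.0004 -0.1183 dist 0.046 ang 21.3
```

```bash
python3 -m crank '0.01 0.008 0.08 0 0 -0.118 0.5;0.01 0.008 0.08 0 0 -0.118 0.5;0.01 0.008 0.08 0 0 -0.118 0.5;0.01 0.008 0.08 0 0 -0.118 0.5;0.01 0.008 0.08 0 0 -0.118 0.5'
python3 - <<'E'
from h import *
st();snap('wrist');snap('wrist');c=snap('wrist','w8.png');print(c['T'][:3,3])
for n in ['saddle1','cap1','cover_bar','latch_grip','tray','bin']:
    print(n,[(round(d['conf'],2),np.round(w(c,d['xyz']),3).tolist()) for d in ctrl.find_in('wrist',n)][:5])
E
```

```text
time_s: 12.25
ee_pos: [0.5222, -0.0258, 0.3263]
orientation: [0.17, -3.136, 0.0]
ft_force: [0.4, -0.2, 0.0]
opening: 0.0427
t12.25 pos [ 0.5222 -0.0258  0.3263] xax [-0.994 -0.108  0.001] zax [-0.001 -0.    -1.   ] F [ 0.4 -0.2  0. ] T [-0.    0.03 -0.01] open 0.0427 j [-0.89  0.07  0.91  1.81 -0.05  1.29  1.72]
[ 0.44483623 -0.03505621  0.46982968]
saddle1 [(0.67, [0.575, -0.078, 0.049]), (0.63, [0.562, 0.03, 0.055]), (0.55, [0.572, -0.023, 0.055])]
cap1 [(0.97, [0.638, 0.029, 0.054]), (0.58, [0.651, -0.054, 0.056]), (0.3, [0.71, -0.007, 0.146])]
cover_bar [(0.93, [0.711, -0.005, 0.146])]
latch_grip [(0.32, [0.723, -0.238, 0.08])]
tray [(0.62, [0.64, 0.029, 0.058]), (0.61, [0.486, 0.326, 0.004])]
bin [(0.76, [0.54, -0.316, 0.006])]
```

View pics/w8.png

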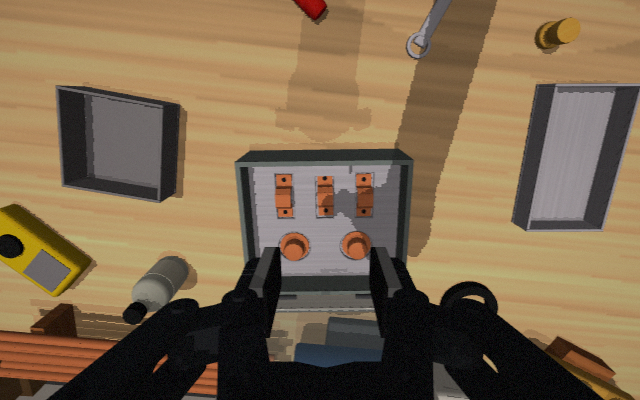

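The view shows three saddles at (285,197), (326,197) and (365,195), and caps at (294,247) and (357,245), all in their pockets. I'll measure them with depth and compare with the box model.

```bash
cat >> h.py <<'E'
def cloud(c):
    K=c['intrinsics'];D=c['depth'];v,u=np.mgrid[0:400,0:640]
    return np.stack([(u-K[0,2])*D/K[0,0],(v-K[1,2])*D/K[1,1],D],-1)@c['T'][:3,:3].T+c['T'][:3,3]
def parts(c,mask=None,amin=60):
    """copper blobs: print box-plane info"""
    h=cv2.cvtColor(c['color'],cv2.COLOR_BGR2HSV);P=cloud(c)
    m=((h[...,0]<14)&(h[...,1]>110)&(h[...,2]>70)&(P[...,2]<.09)&(c['depth']>0)).astype(np.uint8)
    m=cv2.morphologyEx(m,cv2.MORPH_CLOSE,np.ones((5,5)))
    n,l,s,ce=cv2.connectedComponentsWithStats(m)
    for i in range(1,n):
        if s[i,4]<amin: continue
        q=P[(l==i)&(c['depth']>0)];zt=np.percentile(q[:,2],97);top=q[q[:,2]>zt-.006]
        r=cv2.minAreaRect(q[:,:2].astype(np.float32)*1000)
        print('px',np.round(ce[i]),'n',s[i,4],'top mid',np.round((top[:,:2].min(0)+top[:,:2].max(0))/2,4),'ztop %.4f'%zt,'rect',np.round(r[0],1),np.round(r[1],1),round(r[2],1))
E
python3 - <<'E'
from h import *
st();c=snap('wrist');parts(c)
a=np.radians(6.8);B=np.array([[np.cos(a),-np.sin(a)],[np.sin(a),np.cos(a)]])
for x,y in [(-36,-54),(-36,0),(-36,54),(39,-44),(39,44)]: print(x,y,np.round([.6135,-.0175]+B@[x/1e3,y/1e3],4))
P=cloud(c);m=(P[...,2]>.075)&(P[...,2]<.092)&(P[...,0]>.45)&(P[...,0]<.75)&(abs(P[...,1])<.15)
q=P[m];r=cv2.minAreaRect(q[:,:2].astype(np.float32)*1000);print('rim',r)
E
```

```text
t12.70 pos [ 0.5227 -0.0257  0.3269] xax [-0.994 -0.111 -0.   ] zax [ 0.  0. -1.] F [ 0.3  0.3 -1.1] T [ 0.03  0.03 -0.03] open 0.0426 j [-0.89  0.07  0.91  1.81 -0.05  1.29  1.72]
px [312.   7.] n 419 top mid [ 0.3473 -0.0622] ztop 0.0270 rect [346.6 -65.5] [24.1 41.7] 6.1
px [364. 194.] n 635 top mid [0.5683 0.0309] ztop 0.0653 rect [569.3  32.3] [60.2 22.6] 7.1
px [283. 195.] n 640 top mid [ 0.5807 -0.0757] ztop 0.0652 rect [581.7 -76.1] [59.8 19.7] 7.3
px [325. 195.] n 572 top mid [ 0.5733 -0.0211] ztop 0.0652 rect [575.9 -20.4] [55.7 20. ] 8.2
px [356. 244.] n 613 top mid [0.6437 0.031 ] ztop 0.0643 rect [642.2  31.9] [41.2 37.1] 86.1
px [294. 246.] n 621 top mid [ 0.6549 -0.0569] ztop 0.0644 rect [654.8 -55.9] [40.8 39.1] 79.1
px [ 47. 354.] n 4363 top mid [ 0.8686 -0.3954] ztop 0.0783 rect [1250.4 -780.6] [ 223.8 1253.1] 51.6
px [588. 366.] n 628 top mid [0.8283 0.4514] ztop 0.0348 rect [838.6 474.7] [152.7  24.9] 64.7
px [160. 363.] n 76 top mid [ 0.8597 -0.2407] ztop 0.0785 rect [ 859.1 -241.9] [ 6.1 35.5] 54.6
px [206. 381.] n 566 top mid [ 0.8779 -0.1762] ztop 0.0785 rect [1310.3 -329.1] [ 39.6 988.5] 69.5
-36 -54 [ 0.5841 -0.0754]
-36 0 [ 0.5778 -0.0218]
-36 54 [0.5714 0.0319]
39 -44 [ 0.6574 -0.0566]
39 44 [0.647  0.0308]
rim ((612.4456176757812, -17.699630737304688), (187.64602661132812, 214.79495239257812), 6.949260711669922)
```

```bash
python3 -c "
from h import *
plan([.570,.0318,.13],186.8)"
```

```text
t12.75 pos [ 0.5227 -0.0257  0.3269] xax [-0.994 -0.111 -0.   ] zax [ 0.  0. -1.] F [-0.2 -1.   0.4] T [ 0.03 -0.02 -0.03] open 0.0429 j [-0.89  0.07  0.91  1.81 -0.05  1.29  1.72]
ROW -0.2137 0.2077 0.7877 -0.0000 0.0000 -0.0024 dist 0.211 ang 0.4
```

```bash
python3 -m crank '-0.214 0.208 0.78 0 0 -0.002 0.42;-0.214 0.208 0.78 0 0 -0.002 0.42;-0.214 0.208 0.78 0 0 -0.002 0.42;-0.214 0.208 0.78 0 0 -0.002 0.42;-0.214 0.208 0.78 0 0 -0.002 0.42'
python3 -m crank '0 0 0 0 0 0 0.42;0 0 0 0 0 0 0.42;0 0 0 0 0 0 0.42'
python3 - <<'E'
from h import *
plan([.570,.0318,.048],186.8);snap('wrist','w9.png')
E
```

```text
time_s: 13.17
ee_pos: [0.5705, 0.0326, 0.1305]
orientation: [-0.185, 3.136, 0.0]
ft_force: [1.6, 1.2, 0.6]
opening: 0.0359
time_s: 13.42
ee_pos: [0.5709, 0.0306, 0.1339]
orientation: [-0.183, 3.134, -0.001]
ft_force: [0.5, 0.4, 0.6]
opening: 0.0361
t13.42 pos [0.5709 0.0306 0.1339] xax [-0.993 -0.117 -0.002] zax [ 0.002 -0.001 -1.   ] F [0.5 0.4 0.6] T [-0.06 -0.02  0.02] open 0.0361 j [-0.77  0.44  0.79  1.9  -0.38  0.95  1.88]
ROW 0.0035 0.0055 0.3436 -0.0003 0.0006 -0.0006 dist 0.086 ang 0.2
```

View pics/w9.png

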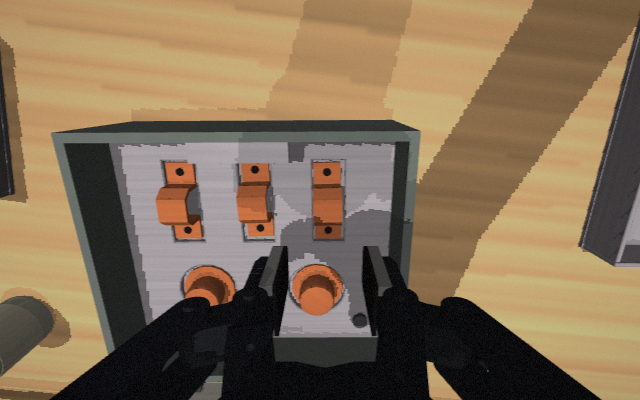

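```bash
python3 -m crank '0.003 0.004 0.12 0 0 0 0.42;0.003 0.004 0.24 0 0 0 0.42;0.003 0.004 0.3 0 0 0 0.42;0.003 0.004 0.3 0 0 0 0.42;0.003 0.004 0.3 0 0 0 0.42'
python3 - <<'E'
from h import *
snap('wrist');plan([.570,.0318,.048],186.8);snap('wrist','w10.png')
E
```

```text
time_s: 13.88
ee_pos: [0.5698, 0.0321, 0.059]
orientation: [-0.183, 3.134, 0.001]
ft_force: [1.6, -0.2, 0.3]
opening: 0.0361
t13.93 pos [0.5707 0.0321 0.0596] xax [-0.993 -0.116 -0.004] zax [ 0.004  0.001 -1.   ] F [0.2 0.3 0.1] T [-0.04 -0.02 -0.01] open 0.0359 j [-0.7   0.55  0.71  1.94 -0.48  0.82  1.96]
ROW 0.0031 -0.0011 0.0465 0.0001 0.0012 -0.0006 dist 0.012 ang 0.2
```

View pics/w10.png

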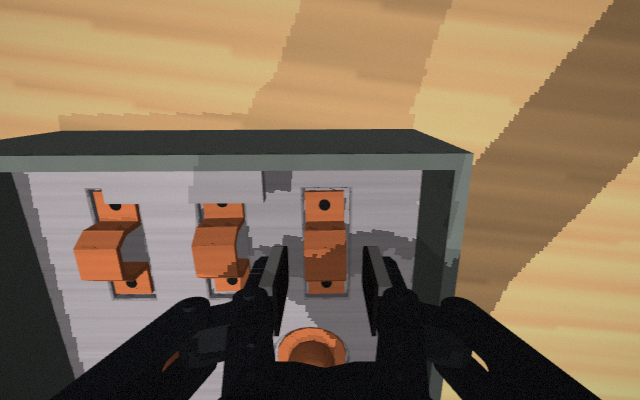

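```bash
python3 -m crank '0.003 0 0.044 0 0 0 0.42;0.003 0 0.044 0 0 0 0.42;0.003 0 0.044 0 0 0 0;0.003 0 0.044 0 0 0 0;0.003 0 0.044 0 0 0 0'
python3 -m crank '0 0 0 0 0 0 0;0 0 0 0 0 0 0;0 0 0 0 0 0 0'
python3 -c "
from h import *
plan([.455,.32,.2],186.8)"
```

```text
time_s: 14.4
ee_pos: [0.5686, 0.0326, 0.0466]
orientation: [-0.185, 3.136, -0.0]
ft_force: [-0.4, -0.3, 0.6]
opening: 0.0185
time_s: 14.65
ee_pos: [0.5686, 0.0326, 0.0466]
orientation: [-0.185, 3.136, 0.0]
ft_force: [0.3, 0.2, 1.3]
opening: 0.0183
t14.65 pos [0.5686 0.0326 0.0466] xax [-0.993 -0.117 -0.   ] zax [ 0.  0. -1.] F [0.3 0.2 1.3] T [0.   0.07 0.03] open 0.0183 j [-0.69  0.57  0.7   1.95 -0.5   0.8   1.97]
ROW 0.3158 1.1951 -0.6139 -0.0000 0.0001 -0.0003 dist 0.345 ang 0.1
```

```bash
python3 -m crank '0 0 -0.15 0 0 0 0;0 0 -0.31 0 0 0 0;0 0 -0.47 0 0 0 0;0 0 -0.55 0 0 0 0;0 0 -0.55 0 0 0 0'
python3 - <<'E'
from h import *
c=snap('wrist','w11.png')
for d in [c]:
    P=cloud(d);m=(P[...,2]>.032)&(P[...,2]<.046)&(P[...,0]>.35)&(P[...,0]<.64)&(P[...,1]>.23)&(P[...,1]<.4)
    q=P[m];print('tray',len(q),cv2.minAreaRect(q[:,:2].astype(np.float32)*1000))
    m=(P[...,2]>.042)&(P[...,2]<.056)&(P[...,0]>.43)&(P[...,0]<.65)&(P[...,1]<-.2)&(P[...,1]>-.4)
    q=P[m];print('bin',len(q),cv2.minAreaRect(q[:,:2].astype(np.float32)*1000))
plan([.445,.3145,.2],186.8)
E
```

```text
time_s: 15.07
ee_pos: [0.5725, 0.0322, 0.1894]
orientation: [-0.183, 3.126, 0.003]
ft_force: [0.3, -0.5, -0.4]
opening: 0.0182
tray 3180 ((495.40576171875, 297.0475158691406), (199.53634643554688, 81.30754089355469), 6.743811130523682)
bin 2032 ((544.2018432617188, -238.58152770996094), (20.475744247436523, 129.8179931640625), 77.61216735839844)
t15.12 pos [0.5705 0.0326 0.1866] xax [-0.993 -0.117 -0.006] zax [ 0.006  0.002 -1.   ] F [-0.4 -0.  -0.9] T [-0.04 -0.02  0.03] open 0.0178 j [-0.83  0.37  0.84  1.87 -0.32  1.04  1.84]
ROW 0.3659 1.1786 -0.0543 0.0004 0.0020 -0.0003 dist 0.309 ang 0.4
```

View pics/w11.png

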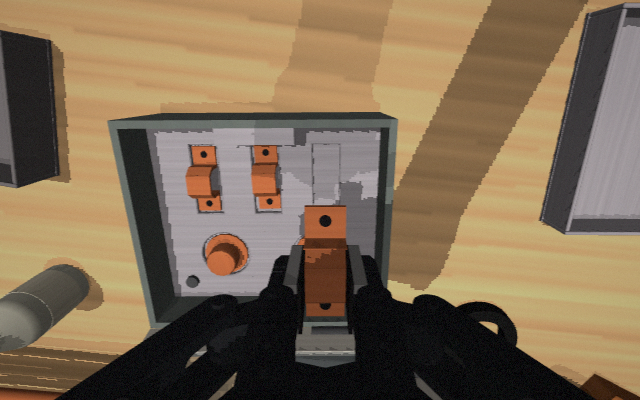

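The saddle is lifted level in the jaws. Carrying it to the tray.

```bash
python3 -m crank '0.183 0.589 -0.03 0 0 0 0;0.183 0.589 -0.03 0 0 0 0;0.183 0.589 -0.03 0 0 0 0;0.183 0.589 -0.03 0 0 0 0;0.183 0.589 -0.03 0 0 0 0'
python3 -m crank '0.183 0.589 0 0 0 0 0;0.183 0.589 0 0 0 0 0;0.183 0.589 0 0 0 0 0;0.183 0.589 0 0 0 0 0;0.183 0.589 0 0 0 0 0'
python3 - <<'E'
from h import *
c=snap('wrist');c=snap('wrist','w12.png')
P=cloud(c);m=(P[...,2]>.032)&(P[...,2]<.046)&(P[...,0]>.35)&(P[...,0]<.64)&(P[...,1]>.23)&(P[...,1]<.4)
q=P[m];print('tray',len(q),cv2.minAreaRect(q[:,:2].astype(np.float32)*1000))
plan([.445,.3145,.02],186.8)
E
```

```text
time_s: 15.53
ee_pos: [0.5006, 0.1823, 0.189]
orientation: [0.205, -3.129, -0.004]
ft_force: [-0.4, 1.4, -0.1]
opening: 0.0178
time_s: 15.95
ee_pos: [0.437, 0.3224, 0.1891]
orientation: [0.206, -3.13, -0.002]
ft_force: [-0.5, 0.5, 0.4]
opening: 0.0177
tray 2594 ((466.955078125, 309.81494140625), (253.72994995117188, 116.61974334716797), 8.810073852539062)
t16.05 pos [0.4408 0.3151 0.1894] xax [-0.993 -0.122  0.003] zax [-0.002 -0.003 -1.   ] F [-0.2 -0.9 -0.9] T [-0.02 -0.01 -0.03] open 0.0178 j [-1.35  0.28  0.76  1.93 -0.22  1.03  1.2 ]
ROW -0.0182 -0.0028 0.6774 -0.0009 -0.0009 0.0012 dist 0.169 ang 0.3
```

View pics/w12.png

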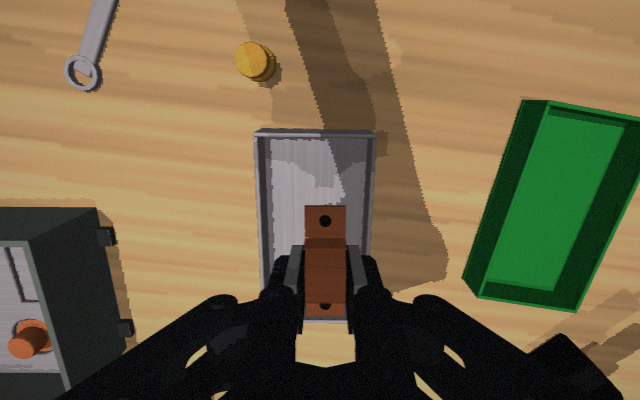

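```bash
python3 -m crank '-0.018 0 0.15 0 0 0 0;-0.018 0 0.3 0 0 0 0;-0.018 0 0.45 0 0 0 0;-0.018 0 0.6 0 0 0 0;-0.018 0 0.675 0 0 0 0'
python3 -m crank '0 0 0.005 0 0 0 0;0 0 0.01 0 0 0 0;0 0 0.01 0 0 0 0.3;0 0 0.01 0 0 0 0.3;0 0 0.01 0 0 0 0.33'
python3 -m crank '0 0 0 0 0 0 0.36;0 0 -0.1 0 0 0 0.36;0 0 -0.25 0 0 0 0.36;0 0 -0.4 0 0 0 0.36;0 0 -0.55 0 0 0 0.36'
python3 - <<'E'
from h import *
c=snap('wrist','w13.png');parts(c)
plan([.5765,-.0215,.19],186.8)
E
```

```text
time_s: 16.47
ee_pos: [0.4451, 0.3096, 0.0176]
orientation: [0.179, -3.13, 0.011]
ft_force: [-0.6, -0.1, -0.8]
opening: 0.0178
time_s: 16.88
ee_pos: [0.4491, 0.3157, 0.0221]
orientation: [-0.184, 3.133, 0.004]
ft_force: [-0.3, -0.3, -0.6]
opening: 0.0284
time_s: 17.3
ee_pos: [0.4472, 0.3146, 0.1596]
orientation: [-0.185, 3.136, 0.0]
ft_force: [0.1, 1.4, -0.6]
opening: 0.031
px [323. 185.] n 1337 top mid [0.4514 0.3128] ztop 0.0292 rect [451.6 313. ] [60.  20.1] 7.1
px [  6. 355.] n 461 top mid [0.6213 0.0568] ztop 0.0639 rect [623.1  40.2] [ 33.5 105.3] 58.4
t17.35 pos [0.4524 0.3177 0.1675] xax [-0.993 -0.116 -0.011] zax [ 0.01   0.011 -1.   ] F [2.3 0.6 3.8] T [ 0.05 -0.12  0.06] open 0.0312 j [-1.33  0.32  0.76  1.93 -0.27  0.97  1.24]
ROW -0.3366 -1.4044 -0.1001 0.0031 0.0034 -0.0008 dist 0.362 ang 0.8
```

View pics/w13.png

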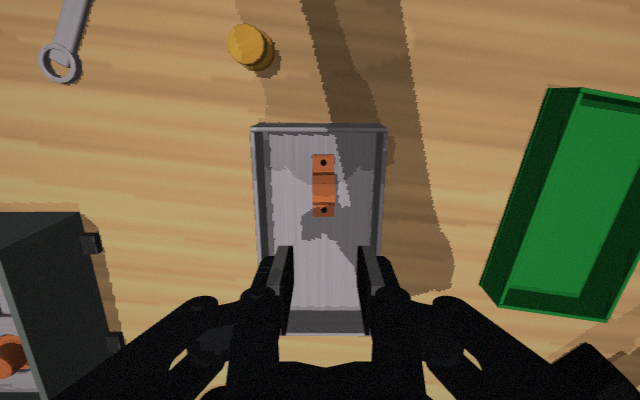

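Saddle 1 of 3 lies flat in the tray at (.4515, .313). Returning for the middle saddle.

```bash
python3 -m crank '-0.17 -0.7 -0.08 0 0 0 0.42;-0.17 -0.7 -0.08 0 0 0 0.42;-0.17 -0.7 -0.08 0 0 0 0.42;-0.17 -0.7 -0.08 0 0 0 0.42;-0.17 -0.7 -0.08 0 0 0 0.42'
python3 -m crank '-0.17 -0.66 0 0 0 0 0.42;-0.17 -0.66 0 0 0 0 0.42;-0.17 -0.66 0 0 0 0 0.42;-0.17 -0.66 0 0 0 0 0.42;-0.17 -0.66 0 0 0 0 0.42'
python3 - <<'E'
from h import *
snap('wrist');snap('wrist');c=snap('wrist','w14.png');parts(c)
plan([.5765,-.0215,.06],186.8)
E
```

```text
time_s: 17.77
ee_pos: [0.5128, 0.1384, 0.1796]
orientation: [-0.17, 3.133, -0.002]
ft_force: [0.4, -1.1, 0.5]
opening: 0.036
time_s: 18.18
ee_pos: [0.5736, -0.0244, 0.1797]
orientation: [-0.163, 3.132, -0.01]
ft_force: [-0.5, -0.3, 1.6]
opening: 0.0359
px [256. 189.] n 1578 top mid [ 0.5818 -0.0758] ztop 0.0651 rect [581.9 -76. ] [59.8 20.2] 6.0
px [321. 188.] n 1466 top mid [ 0.5738 -0.0211] ztop 0.0651 rect [574.6 -20.4] [58.3 20.1] 8.8
px [356. 263.] n 431 top mid [0.6446 0.021 ] ztop 0.0636 rect [640.   20.5] [17.5 40.1] 70.1
px [264. 253.] n 97 top mid [ 0.643  -0.0683] ztop 0.0449 rect [642.8 -68.4] [ 8.7 17.5] 20.6
px [292. 265.] n 199 top mid [ 0.6547 -0.0404] ztop 0.0447 rect [654.4 -40. ] [32.1  8.5] 4.9
t18.33 pos [ 0.5718 -0.0136  0.178 ] xax [-0.993 -0.115 -0.001] zax [ 0.001  0.001 -1.   ] F [-1.2  0.7 -0.8] T [ 0.02 -0.02  0.01] open 0.0359 j [-0.75  0.39  0.86  1.87 -0.34  1.03  1.93]
ROW -0.0148 -0.0337 0.4719 0.0002 0.0002 -0.0012 dist 0.118 ang 0.2
```

View pics/w14.png

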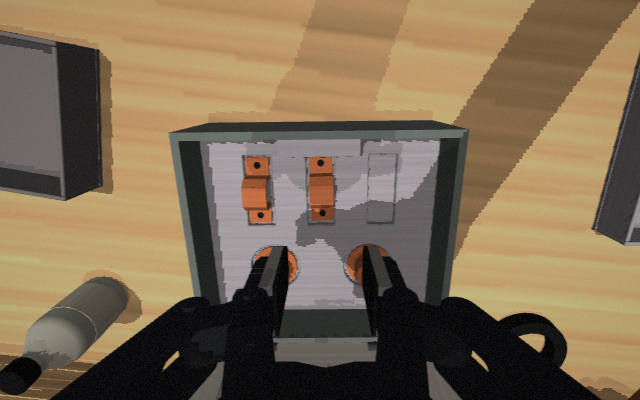

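```bash
python3 -m crank '-0.015 -0.028 0.15 0 0 0 0.42;-0.015 -0.028 0.3 0 0 0 0.42;-0.015 -0.028 0.43 0 0 0 0.42;-0.015 -0.028 0.47 0 0 0 0.42;-0.015 -0.028 0.47 0 0 0 0.42'
python3 - <<'E'
from h import *
snap('wrist');snap('wrist')
plan([.575,-.0213,.0475],186.8);c=snap('wrist','w15.png')
E
```

```text
time_s: 18.75
ee_pos: [0.5729, -0.0163, 0.0569]
orientation: [0.19, -3.128, -0.002]
ft_force: [-0.7, 1.2, -0.3]
opening: 0.0358
t18.85 pos [ 0.5769 -0.0179  0.061 ] xax [-0.993 -0.12  -0.001] zax [ 0.001  0.001 -1.   ] F [ 0.2 -0.1  0.6] T [ 0.03 -0.01  0.01] open 0.0356 j [-0.63  0.57  0.73  1.93 -0.5   0.84  2.06]
ROW 0.0094 -0.0126 0.0541 0.0001 0.0004 0.0004 dist 0.014 ang 0.1
```

View pics/w15.png

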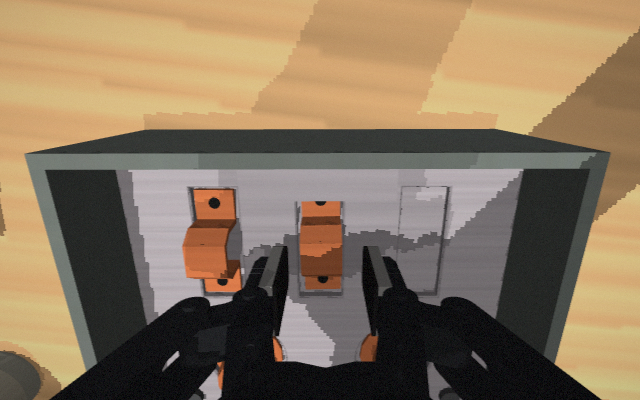

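```bash
python3 -m crank '0.005 -0.012 0.03 0 0 0 0.42;0.005 -0.012 0.05 0 0 0 0.42;0.005 -0.012 0.05 0 0 0 0.42;0.005 -0.012 0.05 0 0 0 0;0.005 -0.012 0.05 0 0 0 0'
python3 -m crank '0 0 0 0 0 0 0;0 0 0 0 0 0 0;0 0 0 0 0 0 0;0 0 0 0 0 0 0'
python3 -m crank '0 0 -0.15 0 0 0 0;0 0 -0.31 0 0 0 0;0 0 -0.47 0 0 0 0;0 0 -0.55 0 0 0 0;0 0 -0.55 0 0 0 0'
python3 - <<'E'
from h import *
plan([.5403,.3253,.19],186.8);c=snap('wrist','w16.png')
E
```

```text
time_s: 19.32
ee_pos: [0.5756, -0.0226, 0.0481]
orientation: [-0.184, 3.136, 0.0]
ft_force: [-0.2, -0.0, -0.7]
opening: 0.018
time_s: 19.65
ee_pos: [0.5757, -0.0226, 0.048]
orientation: [-0.184, 3.135, 0.0]
ft_force: [-0.1, -0.2, 4.0]
opening: 0.0182
time_s: 20.07
ee_pos: [0.5793, -0.0231, 0.1905]
orientation: [-0.183, 3.126, 0.001]
ft_force: [1.2, -1.3, -0.2]
opening: 0.0179
t20.07 pos [ 0.5793 -0.0231  0.1905] xax [-0.993 -0.117 -0.011] zax [ 0.01   0.001 -1.   ] F [ 1.2 -1.3 -0.2] T [-0.   -0.07  0.01] open 0.0179 j [-0.74  0.39  0.87  1.85 -0.34  1.05  1.95]
ROW -0.0079 1.4024 0.0020 0.0000 0.0034 -0.0005 dist 0.351 ang 0.6
```

View pics/w16.png

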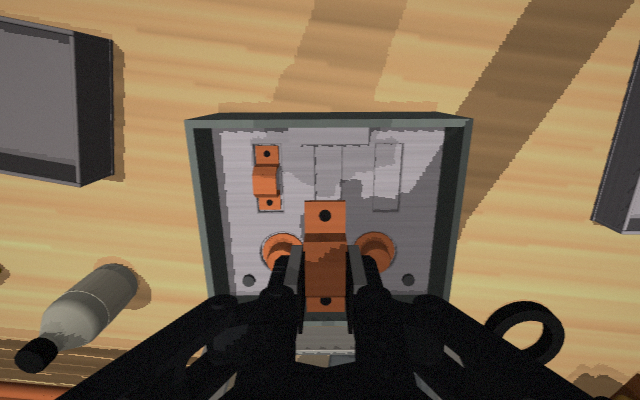

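```bash
python3 -m crank '-0.012 0.7 0 0 0 0 0;-0.012 0.7 0 0 0 0 0;-0.012 0.7 0 0 0 0 0;-0.012 0.7 0 0 0 0 0;-0.012 0.7 0 0 0 0 0'
python3 -m crank '-0.012 0.7 0 0 0 0 0;-0.012 0.7 0 0 0 0 0;-0.012 0.7 0 0 0 0 0;-0.012 0.7 0 0 0 0 0;-0.012 0.7 0 0 0 0 0'
python3 -m crank '0 0 0 0 0 0 0;0 0 0 0 0 0 0;0 0 0 0 0 0 0'
python3 - <<'E'
from h import *
plan([.5403,.3253,.019],186.8);c=snap('wrist','w17.png')
E
```

```text
time_s: 20.53
ee_pos: [0.5544, 0.1628, 0.1822]
orientation: [0.205, -3.13, -0.006]
ft_force: [-0.8, 2.0, -1.4]
opening: 0.0181
time_s: 20.95
ee_pos: [0.5353, 0.337, 0.182]
orientation: [0.206, -3.13, -0.006]
ft_force: [-0.7, 2.3, -0.5]
opening: 0.0178
time_s: 21.2
ee_pos: [0.54, 0.3232, 0.1836]
orientation: [0.181, -3.135, 0.004]
ft_force: [0.9, -0.3, -0.6]
opening: 0.0178
t21.20 pos [0.54   0.3232 0.1836] xax [-0.993 -0.115  0.002] zax [-0.002 -0.003 -1.   ] F [ 0.9 -0.3 -0.6] T [-0.06  0.03  0.03] open 0.0178 j [-1.19  0.48  0.77  1.72 -0.37  1.09  1.38]
ROW -0.0036 0.0101 0.6585 -0.0009 -0.0006 -0.0011 dist 0.165 ang 0.3
```

View pics/w17.png

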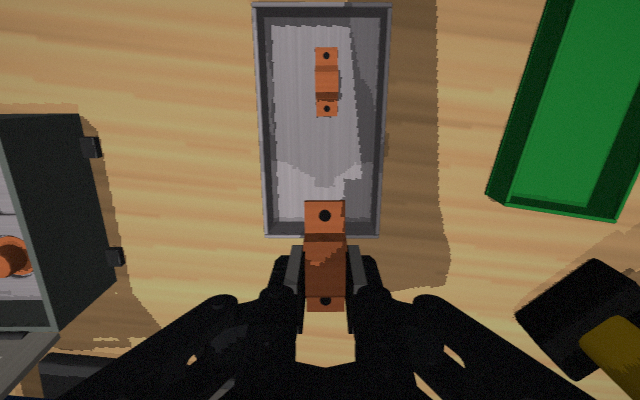

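```bash
python3 -m crank '0.015 0 0.15 0 0 0 0;0.015 0 0.3 0 0 0 0;0.015 0 0.45 0 0 0 0;0.015 0 0.6 0 0 0 0;0.015 0 0.655 0 0 0 0'
python3 -m crank '0 0 0.005 0 0 0 0;0 0 0.005 0 0 0 0;0 0 0.005 0 0 0 0.3;0 0 0.005 0 0 0 0.33;0 0 0.005 0 0 0 0.36'
python3 -m crank '0 0 0 0 0 0 0.36;0 0 -0.1 0 0 0 0.36;0 0 -0.25 0 0 0 0.36;0 0 -0.4 0 0 0 0.36;0 0 -0.55 0 0 0 0.36'
python3 - <<'E'
from h import *
c=snap('wrist','w18.png');parts(c)
plan([.5825,-.0757,.18],186.8)
E
```

```text
time_s: 21.67
ee_pos: [0.533, 0.3208, 0.016]
orientation: [0.179, -3.128, 0.009]
ft_force: [-0.5, 0.2, -0.4]
opening: 0.0178
time_s: 22.08
ee_pos: [0.5386, 0.3264, 0.0228]
orientation: [-0.184, 3.132, 0.004]
ft_force: [-0.4, 0.4, 0.7]
opening: 0.0304
time_s: 22.5
ee_pos: [0.5362, 0.3252, 0.1595]
orientation: [-0.185, 3.136, 0.0]
ft_force: [0.9, 1.3, -0.7]
opening: 0.0306
px [323.  84.] n 1756 top mid [0.4512 0.313 ] ztop 0.0293 rect [451.5 313.2] [59.9 20.2] 7.1
px [325. 184.] n 1337 top mid [0.5395 0.3246] ztop 0.0291 rect [539.5 325.2] [59.9 20.5] 7.0
t22.55 pos [0.5418 0.3276 0.1685] xax [-0.993 -0.117 -0.013] zax [ 0.012  0.009 -1.   ] F [2.  0.1 4.5] T [ 0.05 -0.22  0.01] open 0.0309 j [-1.19  0.5   0.76  1.74 -0.39  1.05  1.39]
ROW 0.0258 -1.6208 -0.0590 0.0025 0.0040 -0.0006 dist 0.406 ang 0.9
```

View pics/w18.png

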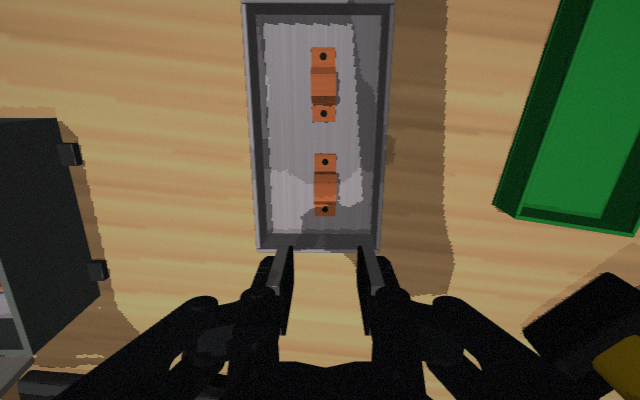

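Both saddles lie flat. Going for the last one.

```bash
python3 -m crank '0.01 -0.81 -0.08 0 0 0 0.42;0.01 -0.81 -0.08 0 0 0 0.42;0.01 -0.81 -0.08 0 0 0 0.42;0.01 -0.81 -0.08 0 0 0 0.42;0.01 -0.81 -0.08 0 0 0 0.42'
python3 -m crank '0 -0.8 0 0 0 0 0.42;0 -0.8 0 0 0 0 0.42;0 -0.8 0 0 0 0 0.42;0 -0.8 0 0 0 0 0.42;0 -0.8 0 0 0 0 0.42'
python3 -m crank '0 0 0 0 0 0 0.42;0 0 0 0 0 0 0.42;0 0 0 0 0 0 0.42'
python3 - <<'E'
from h import *
c=snap('wrist','w19.png');parts(c)
plan([.5812,-.0757,.06],186.8)
E
```

```text
time_s: 22.97
ee_pos: [0.5581, 0.121, 0.1787]
orientation: [-0.182, 3.135, 0.001]
ft_force: [0.5, -0.1, -0.3]
opening: 0.0359
time_s: 23.38
ee_pos: [0.5812, -0.0787, 0.1787]
orientation: [-0.18, 3.134, -0.001]
ft_force: [-0.1, -0.3, 0.2]
opening: 0.0363
time_s: 23.63
ee_pos: [0.5814, -0.0743, 0.1779]
orientation: [-0.184, 3.135, 0.002]
ft_force: [-0.3, 1.0, 0.0]
opening: 0.0362
px [324. 186.] n 1540 top mid [ 0.5816 -0.0762] ztop 0.0651 rect [582.  -75.9] [60.3 20.1] 7.0
px [429. 264.] n 1476 top mid [0.6434 0.0305] ztop 0.0642 rect [642.4  30.7] [37.9 41.3] 30.5
px [335. 265.] n 1418 top mid [ 0.6551 -0.0567] ztop 0.0642 rect [654.4 -56.3] [40.6 38.7] 87.4
px [ 19. 398.] n 91 top mid [ 0.8289 -0.3545] ztop 0.0713 rect [ 865.  -383.5] [ 29.6 116.4] 51.4
t23.68 pos [ 0.5814 -0.0729  0.1776] xax [-0.993 -0.119 -0.   ] zax [ 0.     0.001 -1.   ] F [-0.3 -0.1  0.1] T [ 0.07 -0.   -0.01] open 0.0357 j [-0.64  0.43  0.86  1.84 -0.37  1.05  2.06]
ROW 0.0024 -0.0114 0.4704 0.0004 0.0001 0.0003 dist 0.118 ang 0.1
```

View pics/w19.png

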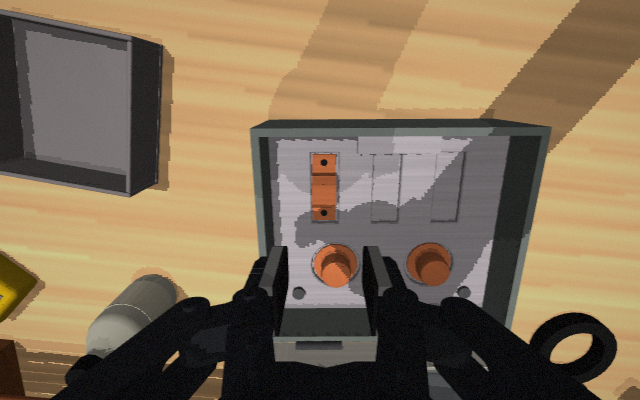

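```bash
python3 -m crank '0 -0.008 0.15 0 0 0 0.42;0 -0.008 0.3 0 0 0 0.42;0 -0.008 0.43 0 0 0 0.42;0 -0.008 0.47 0 0 0 0.42;0 -0.008 0.47 0 0 0 0.42'
python3 -m crank '0 0 0 0 0 0 0.42;0 0 0 0 0 0 0.42'
python3 - <<'E'
from h import *
plan([.581,-.0757,.0475],186.8)
E
```

```text
time_s: 24.1
ee_pos: [0.5787, -0.0738, 0.0568]
orientation: [0.19, -3.129, -0.002]
ft_force: [-0.3, -0.4, 0.7]
opening: 0.036
time_s: 24.27
ee_pos: [0.5835, -0.0763, 0.0622]
orientation: [-0.186, 3.132, -0.001]
ft_force: [0.2, 0.0, 0.6]
opening: 0.0356
t24.27 pos [ 0.5835 -0.0763  0.0622] xax [-0.993 -0.118 -0.004] zax [ 0.004 -0.    -1.   ] F [0.2 0.  0.6] T [-0.03  0.02  0.02] open 0.0356 j [-0.53  0.59  0.75  1.9  -0.52  0.85  2.17]
ROW 0.0100 0.0038 0.0587 -0.0002 0.0012 0.0000 dist 0.015 ang 0.2
```

```bash
python3 -m crank '0.004 0 0.03 0 0 0 0.42;0.004 0 0.05 0 0 0 0.42;0.004 0 0.05 0 0 0 0.42;0.004 0 0.05 0 0 0 0;0.004 0 0.05 0 0 0 0'
python3 -m crank '0 0 0 0 0 0 0;0 0 0 0 0 0 0;0 0 0 0 0 0 0;0 0 0 0 0 0 0'
python3 -m crank '0 0 -0.15 0 0 0 0;0 0 -0.31 0 0 0 0;0 0 -0.47 0 0 0 0;0 0 -0.55 0 0 0 0;0 0 -0.55 0 0 0 0'
python3 - <<'E'
from h import *
plan([.4956,.2935,.19],186.8);c=snap('wrist','w20.png')
E
```

```text
time_s: 24.68
ee_pos: [0.5806, -0.0767, 0.048]
orientation: [-0.185, 3.136, 0.001]
ft_force: [0.3, 0.4, -0.1]
opening: 0.0181
time_s: 25.02
ee_pos: [0.5806, -0.0768, 0.048]
orientation: [-0.185, 3.136, 0.0]
ft_force: [-0.1, 0.2, 3.7]
opening: 0.0179
time_s: 25.43
ee_pos: [0.5846, -0.0782, 0.1907]
orientation: [-0.183, 3.125, -0.001]
ft_force: [0.8, -0.8, -0.1]
opening: 0.0178
t25.43 pos [ 0.5846 -0.0782  0.1907] xax [-0.993 -0.117 -0.011] zax [ 0.011 -0.    -1.   ] F [ 0.8 -0.8 -0.1] T [-0.04 -0.1  -0.01] open 0.0178 j [-0.64  0.41  0.88  1.83 -0.36  1.06  2.06]
ROW 0.1801 1.5180 -0.0017 -0.0005 0.0035 -0.0005 dist 0.382 ang 0.7
```

View pics/w20.png

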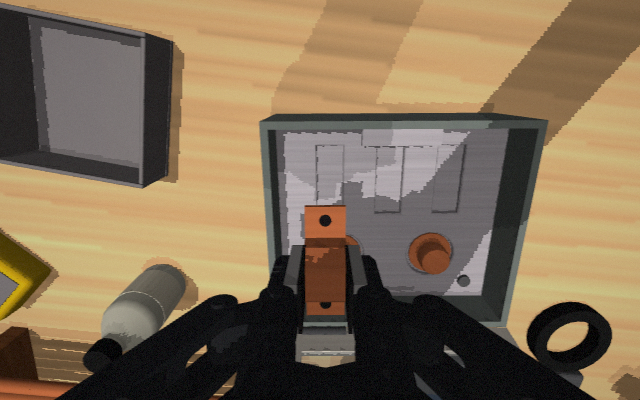

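```bash
python3 -m crank '0.082 0.756 0 0 0 0 0;0.082 0.756 0 0 0 0 0;0.082 0.756 0 0 0 0 0;0.082 0.756 0 0 0 0 0;0.082 0.756 0 0 0 0 0'
python3 -m crank '0.082 0.756 0 0 0 0 0;0.082 0.756 0 0 0 0 0;0.082 0.756 0 0 0 0 0;0.082 0.756 0 0 0 0 0;0.082 0.756 0 0 0 0 0'
python3 -m crank '0 0 0 0 0 0 0;0 0 0 0 0 0 0;0 0 0 0 0 0 0;0 0 0 0 0 0 0'
python3 - <<'E'
from h import *
plan([.4956,.2930,.018],186.8);c=snap('wrist','w21.png');parts(c)
E
```

```text
time_s: 25.9
ee_pos: [0.5348, 0.1147, 0.1826]
orientation: [0.194, -3.131, -0.003]
ft_force: [0.6, 1.0, 0.0]
opening: 0.018
time_s: 26.32
ee_pos: [0.4915, 0.3, 0.1826]
orientation: [0.196, -3.132, -0.001]
ft_force: [-1.1, 0.6, -0.4]
opening: 0.0182
time_s: 26.65
ee_pos: [0.4956, 0.2911, 0.1841]
orientation: [0.179, -3.135, 0.003]
ft_force: [-0.5, -0.4, -0.4]
opening: 0.0177
t26.65 pos [0.4956 0.2911 0.1841] xax [-0.994 -0.114  0.001] zax [-0.001 -0.002 -1.   ] F [-0.5 -0.4 -0.4] T [0.01 0.01 0.02] open 0.0177 j [-1.26  0.37  0.8   1.86 -0.3   1.04  1.35]
ROW -0.0017 0.0090 0.6645 -0.0006 -0.0004 -0.0015 dist 0.166 ang 0.3
px [354. 134.] n 1304 top mid [0.4514 0.3127] ztop 0.0293 rect [451.6 314. ] [59.5 22.9] 7.8
px [354. 218.] n 997 top mid [0.5393 0.3244] ztop 0.0292 rect [539.4 324.6] [59.7 20.2] 5.8
px [ 48. 301.] n 1155 top mid [0.6291 0.0524] ztop 0.0641 rect [628.1  52.4] [41.3 80.4] 38.3
```

View pics/w21.png

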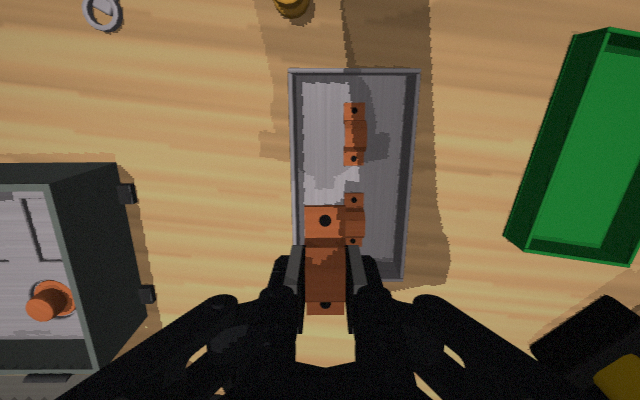

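```bash
python3 -m crank '0 0 0.15 0 0 0 0;0 0 0.3 0 0 0 0;0 0 0.45 0 0 0 0;0 0 0.6 0 0 0 0;0 0 0.64 0 0 0 0'
python3 -m crank '0 0 0.008 0 0 0 0;0 0 0.012 0 0 0 0;0 0 0.012 0 0 0 0.26;0 0 0.012 0 0 0 0.28;0 0 0.012 0 0 0 0.3'
python3 -m crank '0 0 0 0 0 0 0.32;0 0 -0.1 0 0 0 0.32;0 0 -0.25 0 0 0 0.32;0 0 -0.4 0 0 0 0.32;0 0 -0.55 0 0 0 0.36'
python3 - <<'E'
from h import *
c=snap('wrist','w22.png');parts(c)
plan([.6445,.0305,.19],186.8)
E
```

```text
time_s: 27.12
ee_pos: [0.4914, 0.2897, 0.0196]
orientation: [0.18, -3.128, 0.01]
ft_force: [-1.5, -0.8, -1.6]
opening: 0.0181
time_s: 27.53
ee_pos: [0.4973, 0.2949, 0.0245]
orientation: [-0.184, 3.132, 0.005]
ft_force: [0.1, 0.3, 0.6]
opening: 0.0256
time_s: 27.95
ee_pos: [0.4951, 0.2936, 0.1614]
orientation: [0.184, -3.136, 0.0]
ft_force: [0.1, 0.6, 0.5]
opening: 0.0308
px [353. 136.] n 1555 top mid [0.4516 0.3126] ztop 0.0291 rect [451.3 313.8] [60.2 23.1] 9.0
px [325. 186.] n 1310 top mid [0.5002 0.2941] ztop 0.0290 rect [500.6 294.3] [60.2 19.7] 7.5
px [352. 227.] n 1139 top mid [0.539  0.3242] ztop 0.0291 rect [539.8 325.3] [61.1 23.1] 10.2
px [ 21. 316.] n 1182 top mid [0.6252 0.0521] ztop 0.0641 rect [631.6  43.7] [ 40.6 109.8] 46.2
t28.00 pos [0.5007 0.2961 0.1697] xax [-0.993 -0.116 -0.012] zax [ 0.011  0.009 -1.   ] F [ 2.6 -0.1  3.2] T [ 0.06 -0.17  0.02] open 0.0309 j [-1.25  0.4   0.8   1.86 -0.34  1.    1.37]
ROW -0.4490 -1.1213 -0.0853 0.0026 0.0037 -0.0007 dist 0.303 ang 0.8
```

View pics/w22.png

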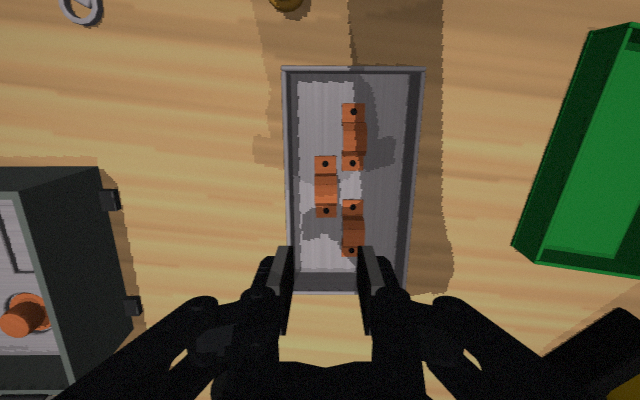

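All three saddles are in the tray, and nothing else has moved. Next the nearer cap at (.644, .031).

```bash
python3 -m crank '-0.23 -0.565 -0.06 0 0 0 0.5;-0.23 -0.565 -0.06 0 0 0 0.5;-0.23 -0.565 -0.06 0 0 0 0.5;-0.23 -0.565 -0.06 0 0 0 0.5;-0.23 -0.565 -0.06 0 0 0 0.5'
python3 -m crank '-0.225 -0.545 0 0 0 0 0.5;-0.225 -0.545 0 0 0 0 0.5;-0.225 -0.545 0 0 0 0 0.5;-0.225 -0.545 0 0 0 0 0.5;-0.225 -0.545 0 0 0 0 0.5'
python3 -m crank '0 0 0 0 0 0 0.5;0 0 0 0 0 0 0.5;0 0 0 0 0 0 0.5'
python3 - <<'E'
from h import *
c=snap('wrist','w23.png');parts(c)
plan([.644,.0308,.065],186.8)
E
```

```text
time_s: 28.42
ee_pos: [0.5732, 0.1506, 0.1772]
orientation: [-0.164, 3.131, -0.006]
ft_force: [-0.4, -2.2, 0.2]
opening: 0.0427
time_s: 28.83
ee_pos: [0.6429, 0.0226, 0.1761]
orientation: [-0.168, 3.133, -0.009]
ft_force: [0.2, -0.9, -0.0]
opening: 0.0427
time_s: 29.08
ee_pos: [0.6404, 0.0345, 0.1743]
orientation: [0.19, -3.135, -0.003]
ft_force: [-0.4, 0.6, -1.2]
opening: 0.0429
px [634.  85.] n 253 top mid [0.5137 0.2863] ztop 0.0225 rect [520.  296.6] [26.8 13.8] 36.6
px [636. 134.] n 136 top mid [0.5612 0.3199] ztop 0.0091 rect [560.9 319.9] [18.6  8.3] 7.4
px [322. 192.] n 1671 top mid [0.6439 0.0314] ztop 0.0643 rect [644.3  31.7] [40.8 41.1] 73.1
px [220. 193.] n 1737 top mid [ 0.6556 -0.056 ] ztop 0.0643 rect [653.9 -54. ] [41.  36.3] 44.9
px [623. 350.] n 88 top mid [0.8069 0.4069] ztop 0.0134 rect [803.3 410.3] [ 8.8 15.3] 33.0
px [ 22. 373.] n 1988 top mid [ 0.805  -0.1827] ztop 0.0782 rect [ 817.8 -208.8] [ 47.4 267. ] 46.5
t29.13 pos [0.6404 0.0346 0.1743] xax [-0.993 -0.121  0.001] zax [-0.001  0.002 -1.   ] F [ 0.5 -0.6 -0.6] T [-0.01  0.02 -0.  ] open 0.0427 j [-0.72  0.53  0.8   1.7  -0.42  1.09  1.91]
ROW -0.0128 -0.0177 0.4370 0.0005 -0.0002 0.0009 dist 0.109 ang 0.2
```

View pics/w23.png

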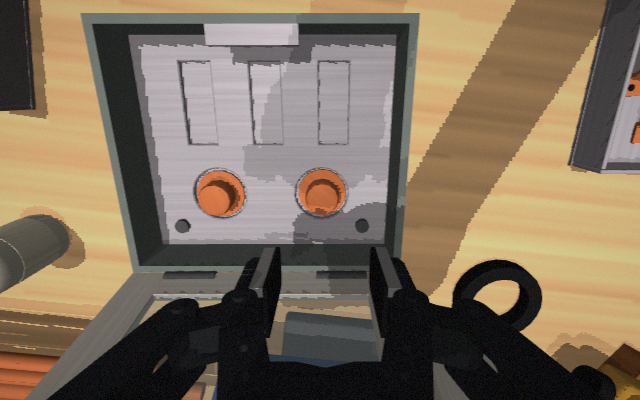

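```bash
python3 -m crank '-0.013 -0.012 0.12 0 0 0 0.48;-0.013 -0.012 0.24 0 0 0 0.48;-0.013 -0.012 0.36 0 0 0 0.48;-0.013 -0.012 0.44 0 0 0 0.48;-0.013 -0.012 0.44 0 0 0 0.48'
python3 -m crank '0 0 0 0 0 0 0.48;0 0 0 0 0 0 0.48'
python3 - <<'E'
from h import *
plan([.644,.0312,.0475],186.8);c=snap('wrist','w24.png')
E
```

```text
time_s: 29.55
ee_pos: [0.6396, 0.0319, 0.0591]
orientation: [0.189, -3.125, -0.001]
ft_force: [-0.8, -0.3, -0.6]
opening: 0.041
time_s: 29.72
ee_pos: [0.6456, 0.0299, 0.066]
orientation: [-0.187, 3.134, 0.0]
ft_force: [0.4, -0.6, -0.6]
opening: 0.0411
t29.72 pos [0.6456 0.0299 0.066 ] xax [-0.993 -0.119 -0.002] zax [ 0.002  0.    -1.   ] F [ 0.4 -0.6 -0.6] T [ 0.02 -0.04 -0.03] open 0.0411 j [-0.64  0.67  0.71  1.75 -0.53  0.92  1.98]
ROW 0.0058 0.0058 0.0740 0.0000 0.0007 0.0001 dist 0.019 ang 0.1
```

View pics/w24.png

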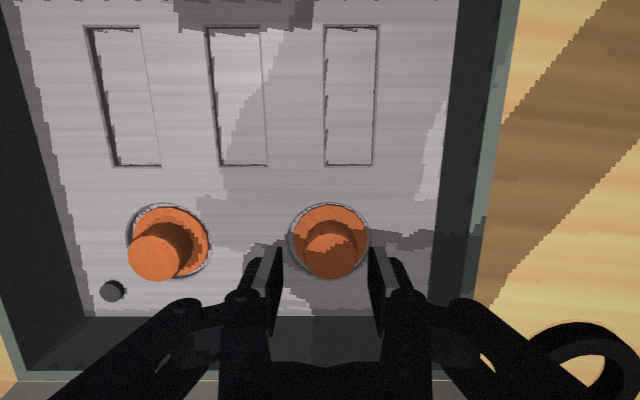

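```bash
python3 -m crank '0.003 0.005 0.04 0 0 0 0.48;0.003 0.005 0.066 0 0 0 0.48;0.003 0.005 0.066 0 0 0 0.48;0.003 0.005 0.066 0 0 0 0.2;0.003 0.005 0.066 0 0 0 0'
python3 -m crank '0 0 0 0 0 0 0;0 0 0 0 0 0 0;0 0 0 0 0 0 0;0 0 0 0 0 0 0'
python3 -m crank '0 0 -0.12 0 0 0 0;0 0 -0.25 0 0 0 0;0 0 -0.4 0 0 0 0;0 0 -0.54 0 0 0 0;0 0 -0.54 0 0 0 0'
python3 - <<'E'
from h import *
plan([.545,-.275,.185],186.8);c=snap('wrist','w25.png')
E
```

```text
time_s: 30.18
ee_pos: [0.6437, 0.0301, 0.0483]
orientation: [-0.185, 3.136, 0.0]
ft_force: [-1.0, 0.3, 0.2]
opening: 0.0256
time_s: 30.52
ee_pos: [0.6436, 0.0301, 0.0481]
orientation: [-0.185, 3.136, -0.0]
ft_force: [0.3, 0.1, -1.1]
opening: 0.0261
time_s: 30.93
ee_pos: [0.6492, 0.029, 0.1917]
orientation: [-0.183, 3.121, 0.001]
ft_force: [1.0, -0.9, 0.9]
opening: 0.0254
t30.93 pos [0.6492 0.029  0.1917] xax [-0.993 -0.117 -0.015] zax [ 0.015  0.001 -1.   ] F [ 1.  -0.9  0.9] T [-0.11 -0.15  0.01] open 0.0254 j [-0.72  0.52  0.82  1.68 -0.42  1.11  1.91]
ROW 0.5563 -1.1591 0.0190 -0.0001 0.0047 -0.0006 dist 0.321 ang 0.9
```

View pics/w25.png

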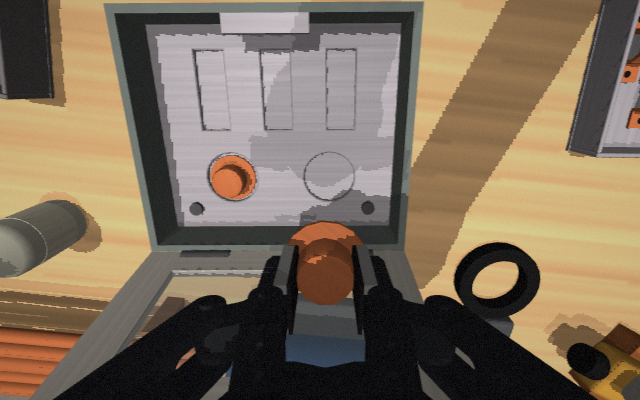

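```bash
python3 -m crank '0.24 -0.594 0 0 0 0 0;0.24 -0.594 0 0 0 0 0;0.24 -0.594 0 0 0 0 0;0.24 -0.594 0 0 0 0 0;0.24 -0.594 0 0 0 0 0'
python3 -m crank '0.235 -0.594 0 0 0 0 0;0.235 -0.594 0 0 0 0 0;0.235 -0.594 0 0 0 0 0;0.235 -0.594 0 0 0 0 0;0.235 -0.594 0 0 0 0 0'
python3 -m crank '0 0 0 0 0 0 0;0 0 0 0 0 0 0;0 0 0 0 0 0 0'
python3 - <<'E'
from h import *
plan([.561,-.279,.025],186.8);c=snap('wrist','w26.png')
P=cloud(c);m=(P[...,2]>.042)&(P[...,2]<.056)&(P[...,0]>.43)&(P[...,0]<.65)&(P[...,1]<-.2)&(P[...,1]>-.4)
q=P[m];print('bin',len(q),q.min(0),q.max(0))
E
```

```text
time_s: 31.4
ee_pos: [0.5962, -0.1363, 0.1828]
orientation: [0.161, -3.134, 0.01]
ft_force: [-1.6, -1.5, 0.0]
opening: 0.0252
time_s: 31.82
ee_pos: [0.5542, -0.2896, 0.1831]
orientation: [0.161, -3.134, 0.011]
ft_force: [-1.6, -1.5, -0.5]
opening: 0.0253
time_s: 32.07
ee_pos: [0.5613, -0.276, 0.1819]
orientation: [0.19, -3.135, -0.003]
ft_force: [0.6, -0.4, -0.3]
opening: 0.0257
t32.07 pos [ 0.5613 -0.276   0.1819] xax [-0.993 -0.121  0.001] zax [-0.001  0.002 -1.   ] F [ 0.6 -0.4 -0.3] T [ 0.01  0.03 -0.  ] open 0.0257 j [-0.26  0.51  0.85  1.73 -0.43  1.1   2.42]
ROW 0.0022 -0.0130 0.6276 0.0007 -0.0003 0.0007 dist 0.157 ang 0.2
bin 3294 [ 0.46992022 -0.37179021  0.04201301] [ 0.60382964 -0.23369304  0.05330926]
```

View pics/w26.png

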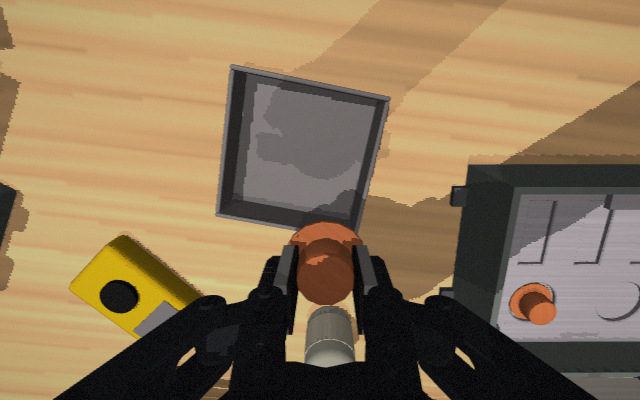

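```bash
python3 -m crank '0.01 -0.034 0.15 0 0 0 0;0.01 -0.034 0.3 0 0 0 0;0.01 -0.034 0.45 0 0 0 0;0.01 -0.034 0.58 0 0 0 0;0.01 -0.034 0.63 0 0 0 0'
python3 -m crank '0 0 0.008 0 0 0 0;0 0 0.016 0 0 0 0;0 0 0.016 0 0 0 0.36;0 0 0.016 0 0 0 0.38;0 0 0.016 0 0 0 0.38'
python3 -m crank '0 0 0 0 0 0 0.4;0 0 -0.1 0 0 0 0.4;0 0 -0.25 0 0 0 0.4;0 0 -0.4 0 0 0 0.4;0 0 -0.55 0 0 0 0.4'
python3 - <<'E'
from h import *
c=snap('wrist','w27.png');parts(c)
plan([.6555,-.0565,.18],186.8)
E
```

```text
time_s: 32.53
ee_pos: [0.5566, -0.2826, 0.0199]
orientation: [0.19, -3.128, -0.009]
ft_force: [-1.4, 0.7, -0.9]
opening: 0.0257
time_s: 32.95
ee_pos: [0.5609, -0.2884, 0.024]
orientation: [-0.185, 3.132, -0.003]
ft_force: [0.3, -0.0, 1.0]
opening: 0.0326
time_s: 33.37
ee_pos: [0.5587, -0.2876, 0.161]
orientation: [-0.184, 3.136, -0.0]
ft_force: [0.9, 0.3, 0.6]
opening: 0.0343
px [324. 185.] n 1463 top mid [ 0.5623 -0.2888] ztop 0.0282 rect [ 562.6 -288.5] [40.8 40.9] 21.0
px [560. 321.] n 1666 top mid [ 0.6553 -0.0579] ztop 0.0641 rect [655.1 -53.2] [41.9 48.3] 2.2
t33.42 pos [ 0.5635 -0.2912  0.1699] xax [-0.993 -0.116 -0.013] zax [ 0.014 -0.005 -1.   ] F [ 0.7 -2.7  5. ] T [-0.17 -0.08  0.03] open 0.0341 j [-0.23  0.53  0.85  1.74 -0.45  1.07  2.46]
ROW -0.4752 0.8895 -0.0400 -0.0021 0.0041 -0.0007 dist 0.252 ang 0.8
```

View pics/w27.png

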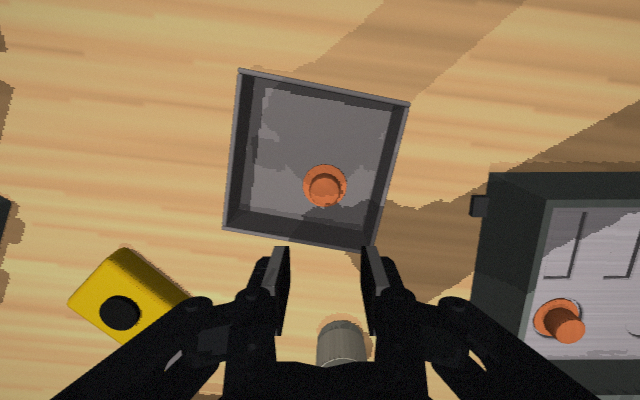

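Cap 1 sits in the bin. Fetching the second cap.

```bash
python3 -m crank '-0.244 0.437 -0.09 0 0 0 0.5;-0.244 0.437 -0.09 0 0 0 0.5;-0.244 0.437 -0.09 0 0 0 0.5;-0.244 0.437 -0.09 0 0 0 0.5;-0.244 0.437 -0.09 0 0 0 0.5'
python3 -m crank '-0.244 0.437 0 0 0 0 0.5;-0.244 0.437 0 0 0 0 0.5;-0.244 0.437 0 0 0 0 0.5;-0.244 0.437 0 0 0 0 0.5;-0.244 0.437 0 0 0 0 0.5'
python3 -m crank '0 0 0 0 0 0 0.5;0 0 0 0 0 0 0.5;0 0 0 0 0 0 0.5'
python3 - <<'E'
from h import *
c=snap('wrist');parts(c)
plan([.6555,-.0565,.065],186.8)
E
```

```text
time_s: 33.83
ee_pos: [0.6098, -0.1662, 0.1823]
orientation: [-0.199, 3.132, 0.003]
ft_force: [0.2, 0.3, -0.6]
opening: 0.0429
time_s: 34.25
ee_pos: [0.6556, -0.0523, 0.1811]
orientation: [-0.195, 3.135, 0.002]
ft_force: [-1.4, 0.3, 0.8]
opening: 0.0425
time_s: 34.5
ee_pos: [0.6537, -0.0597, 0.1819]
orientation: [-0.177, 3.137, -0.002]
ft_force: [-0.1, -0.1, -0.5]
opening: 0.0425
px [78. 48.] n 1749 top mid [ 0.5627 -0.2884] ztop 0.0285 rect [ 562.7 -285.5] [40.9 32.8] 1.4
px [329. 188.] n 1593 top mid [ 0.6555 -0.0564] ztop 0.0643 rect [656.1 -55.8] [41.1 40.5] 50.8
px [ 41. 365.] n 4915 top mid [ 0.7746 -0.2428] ztop 0.0783 rect [ 787.7 -253.3] [ 83.9 379.7] 45.6
px [160. 363.] n 77 top mid [ 0.8384 -0.1991] ztop 0.0767 rect [ 838.4 -199.7] [ 4.1 22.4] 56.7
px [203. 384.] n 735 top mid [ 0.8567 -0.1621] ztop 0.0787 rect [ 860.6 -155.2] [24.9 62.3] 61.1
t34.55 pos [ 0.6538 -0.0592  0.1819] xax [-0.994 -0.113 -0.   ] zax [ 0.    -0.001 -1.   ] F [-0.  -0.6  0.5] T [ 0.02  0.02 -0.02] open 0.0424 j [-0.57  0.56  0.82  1.66 -0.44  1.12  2.05]
ROW -0.0081 0.0103 0.4676 -0.0002 0.0000 -0.0017 dist 0.117 ang 0.3
```

```bash
python3 -m crank '-0.008 0.007 0.12 0 0 0 0.48;-0.008 0.007 0.24 0 0 0 0.48;-0.008 0.007 0.36 0 0 0 0.48;-0.008 0.007 0.465 0 0 0 0.48;-0.008 0.007 0.465 0 0 0 0.48'
python3 -m crank '0 0 0 0 0 0 0.48;0 0 0 0 0 0 0.48'
python3 - <<'E'
from h import *
plan([.6557,-.0562,.0475],186.8);c=snap('wrist','w28.png')
E
```

```text
time_s: 34.97
ee_pos: [0.6509, -0.0545, 0.0593]
orientation: [0.181, -3.125, -0.002]
ft_force: [-1.2, 1.0, -0.7]
opening: 0.0412
time_s: 35.13
ee_pos: [0.6574, -0.0556, 0.067]
orientation: [-0.182, 3.134, -0.002]
ft_force: [0.4, 0.3, 0.3]
opening: 0.0408
t35.13 pos [ 0.6574 -0.0556  0.067 ] xax [-0.993 -0.116 -0.002] zax [ 0.002 -0.001 -1.   ] F [0.4 0.3 0.3] T [-0.03 -0.03  0.03] open 0.0408 j [-0.51  0.7   0.73  1.71 -0.55  0.95  2.12]
ROW 0.0071 -0.0015 0.0781 -0.0004 0.0007 -0.0008 dist 0.020 ang 0.2
```

View pics/w28.png

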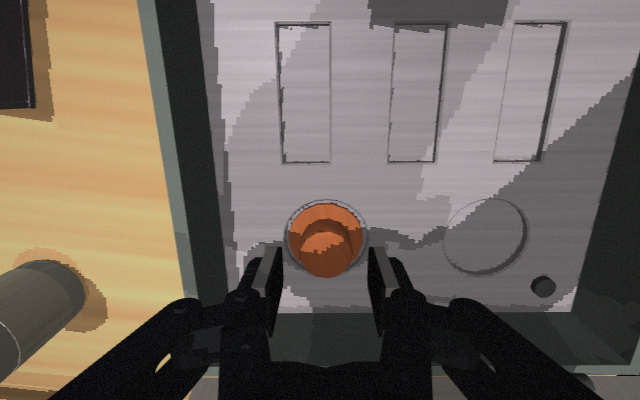

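```bash
python3 -m crank '0.003 -0.001 0.04 0 0 0 0.48;0.003 -0.001 0.07 0 0 0 0.48;0.003 -0.001 0.07 0 0 0 0.48;0.003 -0.001 0.07 0 0 0 0.2;0.003 -0.001 0.07 0 0 0 0'
python3 -m crank '0 0 0 0 0 0 0;0 0 0 0 0 0 0;0 0 0 0 0 0 0;0 0 0 0 0 0 0'
python3 -m crank '0 0 -0.12 0 0 0 0;0 0 -0.25 0 0 0 0;0 0 -0.4 0 0 0 0;0 0 -0.54 0 0 0 0;0 0 -0.54 0 0 0 0'
python3 - <<'E'
from h import *
plan([.52,-.322,.185],186.8);c=snap('wrist','w29.png')
E
```

```text
time_s: 35.6
ee_pos: [0.6557, -0.0545, 0.0481]
orientation: [-0.185, 3.136, 0.0]
ft_force: [-0.4, -0.3, 0.5]
opening: 0.0259
time_s: 35.93
ee_pos: [0.6557, -0.0545, 0.0478]
orientation: [-0.185, 3.136, -0.0]
ft_force: [-0.2, 0.2, -0.6]
opening: 0.026
time_s: 36.35
ee_pos: [0.6611, -0.0565, 0.1917]
orientation: [-0.183, 3.121, -0.003]
ft_force: [1.2, -0.8, 1.6]
opening: 0.0253
t36.35 pos [ 0.6611 -0.0565  0.1917] xax [-0.993 -0.117 -0.015] zax [ 0.015 -0.001 -1.   ] F [ 1.2 -0.8  1.6] T [-0.11 -0.1  -0.02] open 0.0253 j [-0.58  0.55  0.83  1.64 -0.44  1.13  2.05]
ROW 0.6847 -0.9890 0.0192 -0.0008 0.0047 -0.0006 dist 0.301 ang 0.9
```

View pics/w29.png

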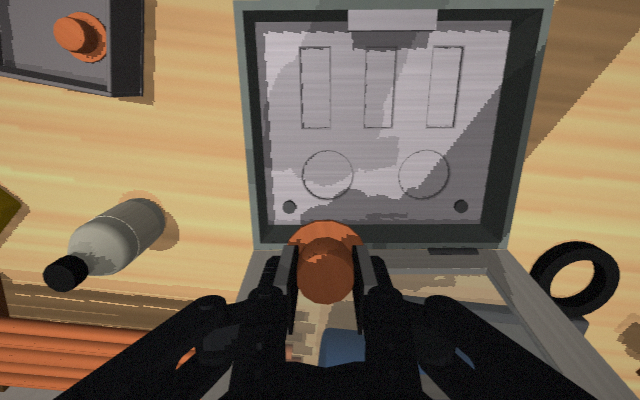

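```bash
python3 -m crank '0.343 -0.497 0 0 0 0 0;0.343 -0.497 0 0 0 0 0;0.343 -0.497 0 0 0 0 0;0.343 -0.497 0 0 0 0 0;0.343 -0.497 0 0 0 0 0'
python3 -m crank '0.342 -0.497 0 0 0 0 0;0.342 -0.497 0 0 0 0 0;0.342 -0.497 0 0 0 0 0;0.342 -0.497 0 0 0 0 0;0.342 -0.497 0 0 0 0 0'
python3 -m crank '0 0 0 0 0 0 0;0 0 0 0 0 0 0;0 0 0 0 0 0 0'
python3 - <<'E'
from h import *
plan([.515,-.322,.025],186.8);c=snap('wrist','w30.png')
E
```

```text
time_s: 36.82
ee_pos: [0.5787, -0.1973, 0.1823]
orientation: [0.163, -3.133, 0.006]
ft_force: [-1.0, -1.3, -1.2]
opening: 0.0254
time_s: 37.23
ee_pos: [0.508, -0.3293, 0.1826]
orientation: [0.164, -3.134, 0.006]
ft_force: [-0.8, -0.8, -0.9]
opening: 0.0255
time_s: 37.48
ee_pos: [0.5159, -0.319, 0.1818]
orientation: [0.19, -3.135, -0.003]
ft_force: [-0.3, 0.8, -0.4]
opening: 0.0257
t37.48 pos [ 0.5159 -0.319   0.1818] xax [-0.993 -0.121  0.001] zax [-0.001  0.002 -1.   ] F [-0.3  0.8 -0.4] T [0.02 0.01 0.01] open 0.0257 j [-0.2   0.48  0.88  1.78 -0.41  1.08  2.52]
ROW 0.0046 -0.0128 0.6272 0.0006 -0.0002 0.0008 dist 0.157 ang 0.2
```

View pics/w30.png

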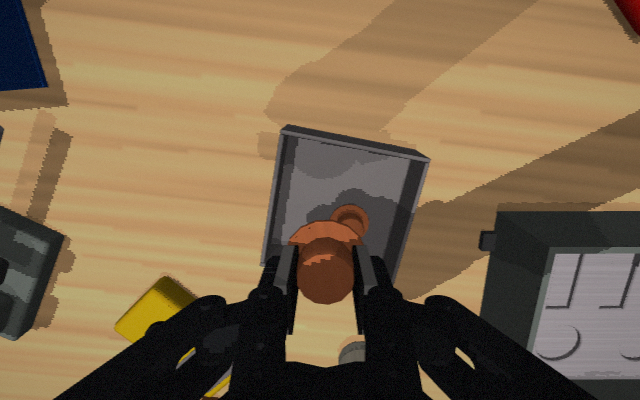

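Cap 1 shows at (350,219). I'll check whether it was shifted before lowering.

Run:
```python
from h import *
st();c=snap('wrist');parts(c,amin=40)
for uv in [(350,212),(350,220),(350,232),(340,215),(365,225)]: print(uv,np.round(px(c,*uv),4))
```

```text
t37.53 pos [ 0.5161 -0.3189  0.182 ] xax [-0.993 -0.121  0.001] zax [-0.001  0.001 -1.   ] F [ 0.7 -0.1 -1. ] T [-0.05 -0.01  0.04] open 0.0255 j [-0.2   0.48  0.88  1.78 -0.41  1.08  2.52]
px [634.   9.] n 237 top mid [ 0.3419 -0.0819] ztop 0.0229 rect [342.2 -78.9] [29.9  5.7] 50.5
px [352. 218.] n 750 top mid [ 0.5582 -0.2875] ztop 0.0283 rect [ 557.  -284.9] [42.6 27.8] 62.0
(350, 212) [ 0.5504 -0.289   0.0075]
(350, 220) [ 0.5511 -0.2905  0.0289]
(350, 232) [ 0.5008 -0.3091  0.1777]
(340, 215) [ 0.5548 -0.2988  0.0079]
(365, 225) [ 0.5631 -0.2712  0.0069]
```

Cap 1 is unmoved, only partly hidden. Placing cap 2 beside it.

```bash
python3 -m crank '0.012 -0.014 0.15 0 0 0 0;0.012 -0.014 0.3 0 0 0 0;0.012 -0.014 0.45 0 0 0 0;0.012 -0.014 0.58 0 0 0 0;0.012 -0.014 0.63 0 0 0 0'
python3 -m crank '0 0 0.008 0 0 0 0;0 0 0.016 0 0 0 0;0 0 0.016 0 0 0 0.36;0 0 0.016 0 0 0 0.38;0 0 0.016 0 0 0 0.38'
python3 -m crank '0 0 0 0 0 0 0.4;0 0 -0.1 0 0 0 0.4;0 0 -0.25 0 0 0 0.4;0 0 -0.4 0 0 0 0.4;0 0 -0.55 0 0 0 0.4'
python3 - <<'E'
from h import *
c=snap('wrist','w31.png');parts(c)
c=snap('top','t3.png');parts(c,amin=20)
c=snap('side','s3.png')
st()
E
```

```text
time_s: 38.0
ee_pos: [0.51, -0.3211, 0.0201]
orientation: [0.189, -3.129, -0.008]
ft_force: [-1.1, 1.4, -0.7]
opening: 0.025
time_s: 38.42
ee_pos: [0.5139, -0.3264, 0.0237]
orientation: [-0.185, 3.132, -0.003]
ft_force: [-0.7, -0.2, 0.1]
opening: 0.0324
time_s: 38.83
ee_pos: [0.5118, -0.3253, 0.1608]
orientation: [-0.184, 3.136, 0.0]
ft_force: [1.1, -0.6, -0.3]
opening: 0.0342
px [324. 184.] n 1471 top mid [ 0.5144 -0.3267] ztop 0.0283 rect [ 514.5 -326.1] [41.  40.5] 5.5
px [356. 234.] n 1213 top mid [ 0.5622 -0.2888] ztop 0.0282 rect [ 559.4 -289.6] [35.1 41. ] 19.8
px [416. 110.] n 2749 top mid [ 0.8692 -0.2751] ztop 0.0820 rect [ 874.7 -287.7] [453.8  98.5] 89.8
px [221. 111.] n 74 top mid [0.8885 0.4228] ztop 0.0400 rect [891.5 424.8] [101.3  17.3] 66.8
px [213. 129.] n 158 top mid [0.8283 0.4513] ztop 0.0385 rect [828.6 452. ] [99.1 21.3] 66.1
px [419. 198.] n 100 top mid [ 0.5643 -0.2891] ztop 0.0325 rect [ 562.6 -286.5] [38.7 35.2] 17.5
px [253. 219.] n 288 top mid [0.4965 0.3086] ztop 0.0322 rect [497.5 305.2] [146.7  44.9] 7.5
px [430. 211.] n 103 top mid [ 0.5156 -0.3245] ztop 0.0317 rect [ 515.2 -326.5] [36.7 41. ] 0.0
px [543. 251.] n 211 top mid [ 0.3778 -0.6494] ztop 0.0730 rect [ 368.4 -703. ] [137.5  57.5] 67.4
px [367. 267.] n 204 top mid [ 0.324  -0.0887] ztop 0.0311 rect [319.5 -90.9] [103.3  25.3] 52.0
t38.98 pos [ 0.5148 -0.3276  0.1637] xax [-0.993 -0.117 -0.008] zax [ 0.009 -0.004 -1.   ] F [ 0.1 -0.5 -0.6] T [ 0.04  0.05 -0.03] open 0.0341 j [-0.18  0.5   0.87  1.8  -0.44  1.04  2.55]
```

View pics/w31.png

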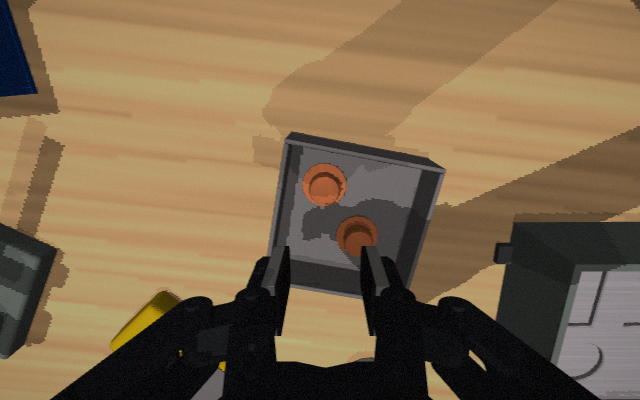

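View pics/t3.png

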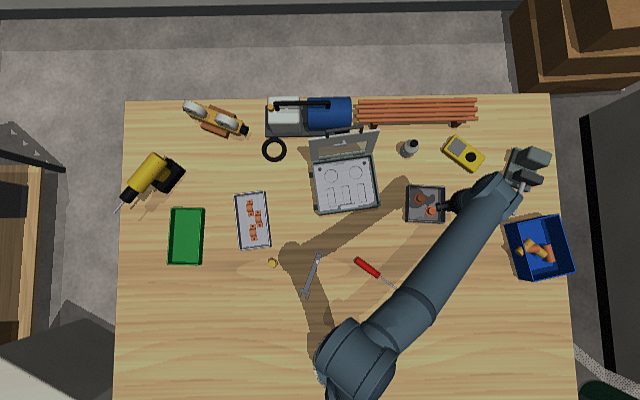

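View pics/s3.png

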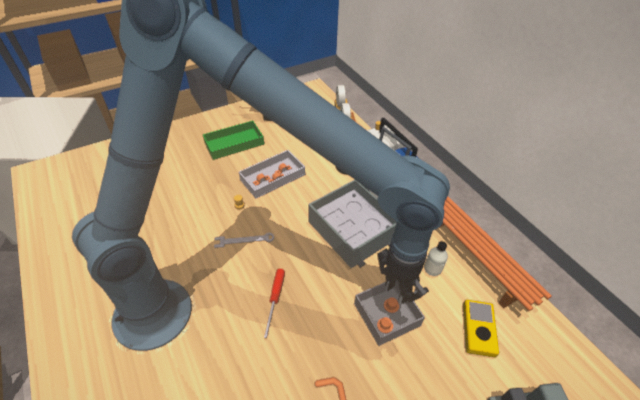

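The die is empty, with three saddles in the tray and two caps in the bin, and the bystanders haven't moved. Before closing, I'll measure the raised bar's position.

Run:
```python
from h import *
for cam in ['top','side']:
    c=snap(cam);P=cloud(c);m=(P[...,2]>.29)&(P[...,2]<.34)&(P[...,0]>.66)&(P[...,0]<.8)&(abs(P[...,1])<.09)
    q=P[m];print(cam,len(q),np.round(np.median(q,0),4) if len(q) else '',cv2.minAreaRect(q[:,:2].astype(np.float32)*1000) if len(q) else '')
    m=(P[...,2]>.1)&(P[...,2]<.34)&(P[...,0]>.66)&(P[...,0]<.8)&(abs(P[...,1])<.12)
    q=P[m];xb=(q[:,0]-.704)*np.cos(.1187)+(q[:,1]+.0065)*np.sin(.1187);print(len(q),np.polyfit(q[:,2],xb,1))
```

```text
top 151 [ 0.7332 -0.0017  0.3134] ((733.1998901367188, -3.0140953063964844), (12.64947509765625, 107.1825180053711), 6.620609760284424)
1649 [ 0.12372295 -0.00931395]
side 175 [ 0.7309 -0.0034  0.3117] ((730.5830078125, -1.1490020751953125), (11.046061515808105, 108.63383483886719), 6.877832412719727)
309 [ 0.08950845 -0.00144957]
```

```bash
python3 -m crank '0 0 -0.85 0 0 0.19 0.4;0 0 -0.85 0 0 0.19 0.4;0 0 -0.85 0 0 0.19 0.4;0 0 -0.85 0 0 0.19 0.4;0 0 -0.85 0 0 0.19 0.4'
python3 -m crank '0 0 0 0 0 0.19 0.4;0 0 0 0 0 0.19 0.4;0 0 0 0 0 0.19 0.4;0 0 0 0 0 0.19 0.4;0 0 0 0 0 0.19 0.4'
python3 -c "
from h import *
plan([.732,-.0025,.375],96.8)"
```

```text
time_s: 39.5
ee_pos: [0.5112, -0.3242, 0.3668]
orientation: [-0.754, -3.046, -0.002]
ft_force: [0.4, -1.7, -0.3]
opening: 0.0347
time_s: 39.92
ee_pos: [0.5117, -0.3242, 0.365]
orientation: [-1.616, -2.69, 0.0]
ft_force: [0.9, -0.8, 0.1]
opening: 0.0339
t39.92 pos [ 0.5117 -0.3242  0.365 ] xax [-0.47   0.883  0.003] zax [-0.003  0.002 -1.   ] F [ 0.9 -0.8  0.1] T [ 0.02  0.04 -0.01] open 0.0339 j [-0.44  0.45  1.29  1.57 -0.44  1.45  1.36]
ROW 0.7221 1.3824 -0.0407 -0.0008 -0.0008 0.1179 dist 0.390 ang 21.2
```

```bash
python3 -m crank '0.361 0.691 -0.06 0 0 0.118 0.4;0.361 0.691 -0.06 0 0 0.118 0.4;0.361 0.691 -0.06 0 0 0.118 0.4;0.361 0.691 -0.06 0 0 0.118 0.4;0.361 0.691 -0.06 0 0 0.118 0.4'
python3 -c "
from h import *
plan([.732,-.0025,.375],96.8)"
```

```text
time_s: 40.33
ee_pos: [0.6238, -0.1579, 0.3792]
orientation: [-2.071, -2.358, 0.002]
ft_force: [0.8, 0.7, 0.3]
opening: 0.0342
t40.33 pos [ 0.6238 -0.1579  0.3792] xax [-0.129  0.992  0.002] zax [-0.004  0.002 -1.   ] F [0.8 0.7 0.3] T [ 0.02 -0.01  0.03] open 0.0342 j [-0.68  0.6   1.35  1.45 -0.58  1.55  0.77]
ROW 0.5604 0.5094 0.0163 -0.0011 -0.0007 0.0034 dist 0.189 ang 0.7
```

```bash
python3 -m crank '0.56 0.5 0 0 0 0.003 0.4;0.56 0.5 0 0 0 0.003 0.4;0.56 0.5 0 0 0 0.003 0.4'
python3 -c "
from h import *
plan([.732,-.0025,.375],96.8)"
```

```text
time_s: 40.58
ee_pos: [0.6927, -0.0589, 0.3795]
orientation: [-2.089, -2.342, 0.003]
ft_force: [0.5, -0.6, 0.2]
opening: 0.0342
t40.58 pos [ 0.6927 -0.0589  0.3795] xax [-0.114  0.994  0.001] zax [-0.004  0.001 -1.   ] F [ 0.5 -0.6  0.2] T [ 0.03 -0.01  0.02] open 0.0342 j [-0.71  0.69  1.29  1.31 -0.66  1.6   0.59]
ROW 0.2061 0.1819 0.0176 -0.0012 -0.0004 -0.0015 dist 0.069 ang 0.4
```

```bash
python3 -m crank '0.202 0.178 0.02 0 0 0 0.4;0.202 0.178 0.02 0 0 0 0.4;0.202 0.178 0.02 0 0 0 0.4;0.202 0.178 0.02 0 0 0 0.4;0.202 0.178 0.02 0 0 0 0.4'
python3 -m crank '0 0 0 0 0 0 0.4;0 0 0 0 0 0 0.4'
python3 - <<'E'
from h import *
c=snap('wrist','w32.png')
plan([.732,-.0025,.293],96.8)
P=cloud(c);m=(P[...,2]>.29)&(P[...,2]<.34)&(P[...,0]>.66)&(P[...,0]<.8)&(abs(P[...,1])<.09)&(np.arange(400)[:,None]<240)
q=P[m];print(len(q),np.round(np.median(q,0),4),cv2.minAreaRect(q[:,:2].astype(np.float32)*1000))
E
```

```text
time_s: 41.0
ee_pos: [0.7301, -0.0067, 0.3751]
orientation: [-2.091, -2.342, 0.005]
ft_force: [0.2, -0.6, 1.0]
opening: 0.0345
time_s: 41.17
ee_pos: [0.7299, -0.0083, 0.3772]
orientation: [-2.095, -2.34, 0.0]
ft_force: [-0.1, -0.5, 0.1]
opening: 0.0339
t41.22 pos [ 0.7301 -0.008   0.3775] xax [-0.111  0.994  0.   ] zax [ 0.  0. -1.] F [ 0.4 -0.9  0.5] T [-0.06  0.02  0.04] open 0.0340 j [-0.7   0.75  1.25  1.21 -0.71  1.63  0.51]
ROW 0.0207 0.0100 0.3379 0.0000 -0.0001 -0.0025 dist 0.085 ang 0.4
1744 [0.7303 0.017  0.3132] ((729.8133544921875, 12.30129623413086), (11.07750415802002, 80.41541290283203), 6.924252033233643)
```

View pics/w32.png

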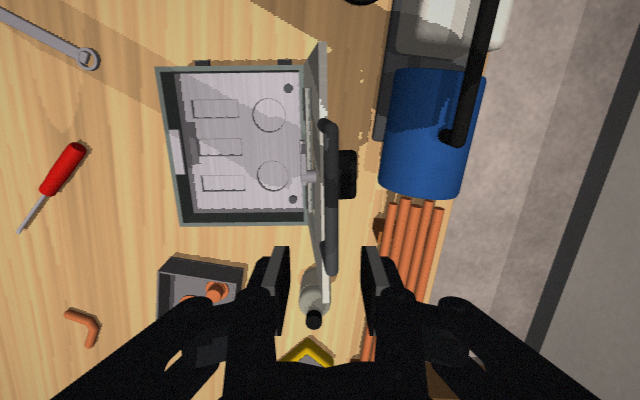

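```bash
python3 -m crank '0.015 0.007 0.12 0 0 0 0.4;0.015 0.007 0.24 0 0 0 0.4;0.015 0.007 0.335 0 0 0 0.4;0.015 0.007 0.335 0 0 0 0.4;0.015 0.007 0.335 0 0 0 0.4'
python3 -m crank '0 0 0 0 0 0 0;0 0 0 0 0 0 0;0 0 0 0 0 0 0;0 0 0 0 0 0 0;0 0 0 0 0 0 0'
python3 - <<'E'
from h import *
c=snap('wrist','w33.png')
st()
E
```

```text
time_s: 41.63
ee_pos: [0.7313, -0.0019, 0.2924]
orientation: [-2.09, -2.342, 0.002]
ft_force: [0.2, -0.5, 0.8]
opening: 0.034
time_s: 42.05
ee_pos: [0.7332, -0.0029, 0.2965]
orientation: [2.088, 2.342, 0.003]
ft_force: [-0.5, 0.3, 6.0]
opening: 0.0072
t42.10 pos [ 0.7333 -0.0029  0.2965] xax [-0.114  0.993 -0.002] zax [ 0.004 -0.001 -1.   ] F [-0.6 -0.4  7.1] T [-0.14  0.06  0.07] open 0.0079 j [-0.73  0.8   1.22  1.33 -0.74  1.5   0.54]
```

View pics/w33.png

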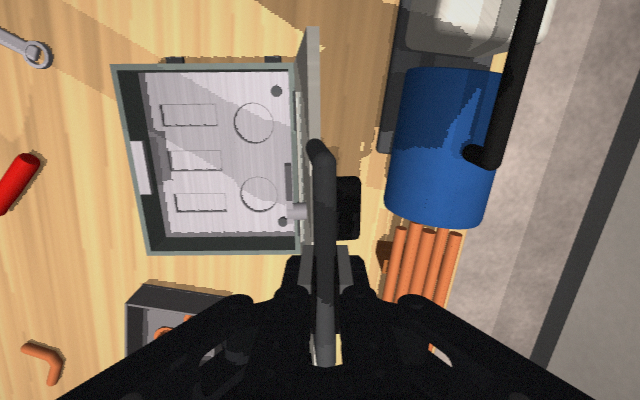

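Held again, and the knob is still parallel to the hinge. Swinging the cover down.

```bash
python3 -m crank '0 -0.09 -0.007 0 0 0 0;0 -0.18 -0.005 0 0 0 0;0 -0.269 0.0056 0 0 0 0;0 -0.357 0.025 0 0 0 0;0 -0.442 0.054 0 0 0 0'
python3 -c "
from h import *
st()"
```

```text
time_s: 42.52
ee_pos: [0.6247, -0.0162, 0.2837]
orientation: [2.085, 2.338, 0.008]
ft_force: [2.1, -3.0, 6.1]
opening: 0.0076
t42.52 pos [ 0.6247 -0.0162  0.2837] xax [-0.114  0.993 -0.003] zax [ 0.01  -0.002 -1.   ] F [ 2.1 -3.   6.1] T [-0.39 -0.61  0.08] open 0.0076 j [-0.96  0.65  1.36  1.65 -0.65  1.37  0.6 ]
```

```bash
python3 -m crank '0 -0.082 0.037 0 0 0 0;0 -0.16 0.0815 0 0 0 0;0 -0.2334 0.134 0 0 0 0;0 -0.301 0.193 0 0 0 0;0 -0.362 0.259 0 0 0 0'
python3 -c "
from h import *
st()"
```

```text
time_s: 42.93
ee_pos: [0.5339, -0.0273, 0.2168]
orientation: [2.088, 2.338, 0.004]
ft_force: [3.9, -3.8, -0.9]
opening: 0.0072
t42.93 pos [ 0.5339 -0.0273  0.2168] xax [-0.113  0.994 -0.004] zax [ 0.007 -0.003 -1.   ] F [ 3.9 -3.8 -0.9] T [-0.75 -1.05  0.11] open 0.0072 j [-1.14  0.58  1.45  1.94 -0.62  1.2   0.66]
```

```bash
python3 -m crank '0 -0.0544 0.0716 0 0 0 0;0 -0.1014 0.148 0 0 0 0'
python3 -c "
from h import *
st()"
```

```text
time_s: 43.1
ee_pos: [0.508, -0.0304, 0.1792]
orientation: [2.089, 2.339, 0.002]
ft_force: [3.0, -3.9, 1.7]
opening: 0.0073
t43.10 pos [ 0.508  -0.0304  0.1792] xax [-0.112  0.994 -0.003] zax [ 0.005 -0.003 -1.   ] F [ 3.  -3.9  1.7] T [-0.69 -0.94 -0.02] open 0.0073 j [-1.15  0.58  1.44  2.03 -0.65  1.12  0.69]
```

```bash
python3 -m crank '0 -0.039 0.081 0 0 0 0;0 -0.07 0.1655 0 0 0 0;0 -0.092 0.253 0 0 0 0;0 -0.1055 0.3416 0 0 0 0;0 -0.109 0.3865 0 0 0 0'
python3 -c "
from h import *
st()"
```

```text
time_s: 43.52
ee_pos: [0.4808, -0.0338, 0.081]
orientation: [2.089, 2.338, -0.002]
ft_force: [1.3, -4.7, 1.0]
opening: 0.0078
t43.52 pos [ 0.4808 -0.0338  0.081 ] xax [-0.112  0.994 -0.005] zax [ 0.004 -0.005 -1.   ] F [ 1.3 -4.7  1. ] T [-0.91 -0.38  0.08] open 0.0078 j [-1.04  0.64  1.26  2.15 -0.78  0.93  0.79]
```

```bash
python3 -m crank '0 -0.001 0.025 0 0 0 0;0 -0.001 0.045 0 0 0 0;0 -0.001 0.05 0 0 0 0;0 -0.001 0.05 0 0 0 0'
python3 - <<'E'
from h import *
c=snap('wrist','w34.png')
st();P=cloud(c)
m=(P[...,2]>.075)&(P[...,2]<.105)&(P[...,0]>.53)&(P[...,0]<.68)&(P[...,1]>-.02)&(P[...,1]<.07)
q=P[m];xb=(q[:,0]-.704)*np.cos(.1187)+(q[:,1]+.0065)*np.sin(.1187);print(len(q),np.polyfit(xb,q[:,2],1))
E
```

```text
time_s: 43.85
ee_pos: [0.4805, -0.0337, 0.0733]
orientation: [-2.092, -2.341, -0.001]
ft_force: [-10.7, -0.1, 34.0]
opening: 0.0074
t43.90 pos [ 0.4805 -0.0336  0.0733] xax [-0.112  0.994  0.002] zax [-0.001  0.002 -1.   ] F [-11.4  -1.9  34.1] T [-0.25  2.55  0.08] open 0.0074 j [-1.02  0.65  1.23  2.15 -0.8   0.92  0.81]
37845 [-0.02235471  0.08882613]
```

View pics/w34.png

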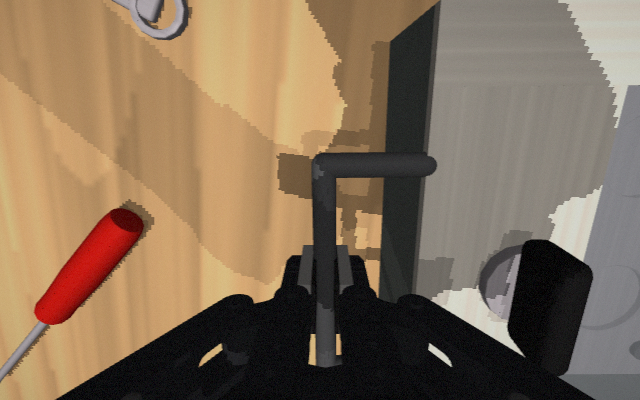

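There's a firm 34 N reaction at the stop, so the cover is shut. Releasing and checking.

```bash
python3 -m crank '0 0 -0.008 0 0 0 0;0 0 -0.008 0 0 0 0.35;0 0 -0.008 0 0 0 0.35;0 0 -0.008 0 0 0 0.35;0 0 -0.008 0 0 0 0.35'
python3 -m crank '0 0 -0.12 0 0 0 0.4;0 0 -0.26 0 0 0 0.4;0 0 -0.38 0 0 0 0.4;0 0 -0.38 0 0 0 0.4;0 0 -0.38 0 0 0 0.4'
python3 - <<'E'
from h import *
c=snap('wrist','w35.png')
plan([.562,-.0235,.16],96.8);P=cloud(c)
m=(P[...,2]>.075)&(P[...,2]<.105)&(P[...,0]>.53)&(P[...,0]<.6)&(P[...,1]>-.09)&(P[...,1]<.07)
q=P[m];xb=(q[:,0]-.704)*np.cos(.1187)+(q[:,1]+.0065)*np.sin(.1187);print(len(q),np.polyfit(xb,q[:,2],1),np.median(q[:,2]))
m=(P[...,2]>.08)&(P[...,0]>.45)&(P[...,0]<.49)&(abs(P[...,1]+.03)<.05);print('bar z',np.percentile(P[m][:,2],[50,90]))
E
```

```text
time_s: 44.32
ee_pos: [0.4799, -0.03, 0.0707]
orientation: [-2.089, -2.345, -0.0]
ft_force: [-0.5, -0.4, 0.3]
opening: 0.0301
time_s: 44.73
ee_pos: [0.4813, -0.0302, 0.1671]
orientation: [2.088, 2.345, 0.004]
ft_force: [-0.4, -0.1, 0.2]
opening: 0.0343
t44.78 pos [ 0.48   -0.03    0.1658] xax [-0.115  0.993  0.001] zax [-0.     0.001 -1.   ] F [ 0.2  0.4 -0.1] T [-0.    0.02 -0.03] open 0.0343 j [-1.2   0.55  1.47  2.1  -0.64  1.08  0.7 ]
ROW -0.0120 0.3289 0.0233 -0.0000 -0.0002 -0.0010 dist 0.082 ang 0.2
19647 [-0.02149599  0.08911598] 0.09182834838454396
bar z [0.24107271 0.25284688]
```

View pics/w35.png

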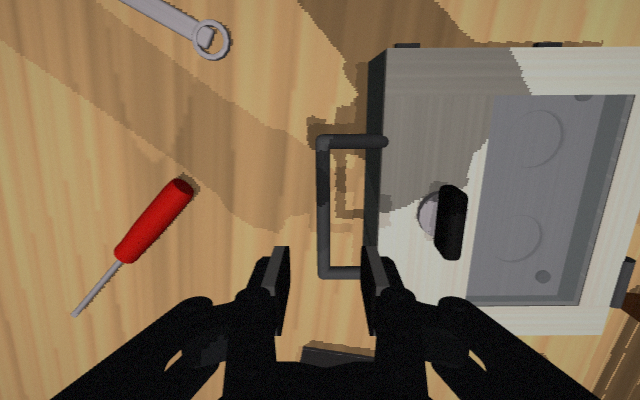

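The cover face reads 91.8 mm, against 91.7 mm when it was shut at the start. Moving to the knob.

```bash
python3 -m crank '-0.012 0.165 0.02 0 0 0 0.42;-0.012 0.329 0.02 0 0 0 0.42;-0.012 0.329 0.02 0 0 0 0.42;-0.012 0.329 0.02 0 0 0 0.42;-0.012 0.329 0.02 0 0 0 0.42'
python3 -m crank '0 0 0 0 0 0 0.42;0 0 0 0 0 0 0.42'
python3 - <<'E'
from h import *
c=snap('wrist','w36.png');P=cloud(c)
plan([.562,-.0235,.0985],96.8)
m=(P[...,2]>.11)&(P[...,2]<.13)&(P[...,0]>.53)&(P[...,0]<.6)&(abs(P[...,1]+.02)<.04)&(np.arange(400)[:,None]<250)&(np.abs(np.arange(640)-325)<35)
q=P[m];print('knob',len(q),np.median(q,0),cv2.minAreaRect(q[:,:2].astype(np.float32)*1000))
E
```

```text
time_s: 45.2
ee_pos: [0.5605, -0.0247, 0.1593]
orientation: [-2.09, -2.342, 0.005]
ft_force: [-1.5, 0.2, 0.9]
opening: 0.0356
time_s: 45.37
ee_pos: [0.5604, -0.0248, 0.1603]
orientation: [-2.091, -2.342, 0.001]
ft_force: [0.3, 0.2, 0.2]
opening: 0.0357
t45.42 pos [ 0.5607 -0.0246  0.1606] xax [-0.113  0.994  0.001] zax [-0.001  0.001 -1.   ] F [0.2 0.4 0.2] T [ 0.03  0.05 -0.04] open 0.0360 j [-0.99  0.65  1.28  1.92 -0.7   1.12  0.68]
ROW 0.0037 0.0060 0.2482 -0.0004 -0.0003 -0.0017 dist 0.062 ang 0.3
knob 1251 [ 0.56128286 -0.01657861  0.12319506] ((561.6174926757812, -19.063859939575195), (11.669347763061523, 38.38554000854492), 6.598805904388428)
```

View pics/w36.png

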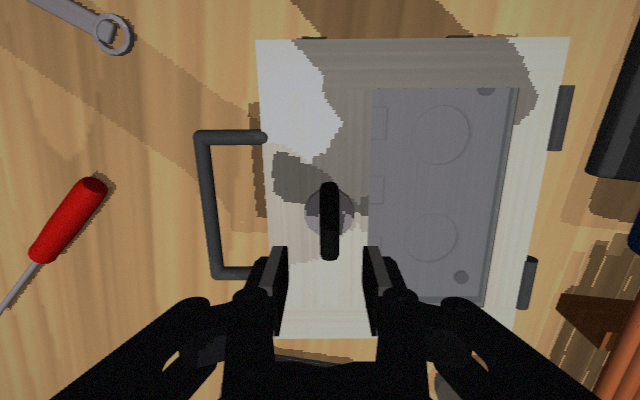

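The knob stands centred between the jaws. Lowering and gripping it, then I'll turn it counter-clockwise.

```bash
python3 -m crank '0.003 0.005 0.12 0 0 0 0.42;0.003 0.005 0.22 0 0 0 0.42;0.003 0.005 0.242 0 0 0 0.42;0.003 0.005 0.242 0 0 0 0.42;0.003 0.005 0.242 0 0 0 0.42'
python3 -m crank '0 0 0 0 0 0 0;0 0 0 0 0 0 0;0 0 0 0 0 0 0;0 0 0 0 0 0 0;0 0 0 0 0 0 0'
python3 -m crank '0 0 0 0 0 0 0;0 0 0 0 0 0 0'
python3 -c "
from h import *
st()"
```

```text
time_s: 45.83
ee_pos: [0.5631, -0.0238, 0.101]
orientation: [2.091, 2.344, -0.0]
ft_force: [0.2, 0.0, -0.1]
opening: 0.0359
time_s: 46.25
ee_pos: [0.563, -0.0239, 0.1018]
orientation: [-2.09, -2.345, -0.0]
ft_force: [-3.4, 0.2, 6.6]
opening: 0.0107
time_s: 46.42
ee_pos: [0.563, -0.0239, 0.1018]
orientation: [-2.09, -2.345, -0.0]
ft_force: [-2.8, 1.0, 5.9]
opening: 0.0105
t46.42 pos [ 0.563  -0.0239  0.1018] xax [-0.115  0.993  0.001] zax [-0.  0. -1.] F [-2.8  1.   5.9] T [0.06 0.66 0.17] open 0.0105 j [-0.92  0.71  1.18  1.95 -0.78  1.03  0.73]
```

```bash
python3 -m crank '0 0 0 0 0 -0.04 0;0 0 0 0 0 -0.08 0;0 0 0 0 0 -0.12 0;0 0 0 0 0 -0.16 0;0 0 0 0 0 -0.19 0'
python3 -m crank '0 0 0 0 0 -0.04 0;0 0 0 0 0 -0.08 0;0 0 0 0 0 -0.12 0;0 0 0 0 0 -0.16 0;0 0 0 0 0 -0.19 0'
python3 -m crank '0 0 0 0 0 -0.04 0;0 0 0 0 0 -0.08 0;0 0 0 0 0 -0.12 0;0 0 0 0 0 -0.125 0;0 0 0 0 0 -0.125 0'
python3 - <<'E'
from h import *
s,Rm=st();print(np.degrees(np.arctan2(Rm[1,0],Rm[0,0])))
E
```

```text
time_s: 46.83
ee_pos: [0.5638, -0.0235, 0.1018]
orientation: [1.301, 2.858, 0.003]
ft_force: [-2.0, 0.5, 3.0]
opening: 0.0107
time_s: 47.25
ee_pos: [0.5642, -0.0228, 0.1018]
orientation: [0.403, 3.114, 0.003]
ft_force: [-0.9, 1.5, 3.6]
opening: 0.0104
time_s: 47.67
ee_pos: [0.5642, -0.0223, 0.1018]
orientation: [-0.2, 3.133, 0.004]
ft_force: [-0.8, 4.0, 6.1]
opening: 0.0108
t47.67 pos [ 0.5642 -0.0223  0.1018] xax [-0.992 -0.127 -0.002] zax [ 0.002  0.003 -1.   ] F [-0.8  4.   6.1] T [ 0.67  0.33 -0.17] open 0.0108 j [-0.7   0.5   0.83  1.94 -0.47  0.9   2.06]
-172.68962748391584
```

Turned to 187.3°, and locked is 186.8°. Releasing, rising, and checking everything.

```bash
python3 -m crank '0 0 0 0 0 0 0.45;0 0 0 0 0 0 0.45;0 0 0 0 0 0 0.45;0 0 0 0 0 0 0.45'
python3 -m crank '0 0 -0.15 0 0 0 0.45;0 0 -0.3 0 0 0 0.45;0 0 -0.46 0 0 0 0.45;0 0 -0.62 0 0 0 0.45;0 0 -0.75 0 0 0 0.45'
python3 -m crank '0.2 0 0 0 0 0 0.45;0.2 0 0 0 0 0 0.45;0.2 0 0 0 0 0 0.45;0.2 0 0 0 0 0 0.45;0.2 0 0 0 0 0 0.45'
python3 - <<'E'
from h import *
c=snap('wrist','w37.png');P=cloud(c)
m=(P[...,2]>.108)&(P[...,2]<.13)&(P[...,0]>.53)&(P[...,0]<.61)&(abs(P[...,1]+.02)<.04)&(np.arange(400)[:,None]<250)
q=P[m];print('knob',len(q),np.median(q,0),cv2.minAreaRect(q[:,:2].astype(np.float32)*1000))
m=(P[...,2]>.08)&(P[...,2]<.1)&(P[...,0]>.45)&(P[...,0]<.487)&(abs(P[...,1]+.03)<.04);print('bar z',np.median(P[m],0))
m=(P[...,2]>.075)&(P[...,2]<.105)&(P[...,0]>.53)&(P[...,0]<.6)&(P[...,1]>-.09)&(P[...,1]<.07);print('cover z',np.median(P[m],0))
parts(c)
c=snap('top','t4.png')
for n in ['tape','oil','fitting','elbow','saddle1','cap1']:
    print(n,[(round(d['conf'],2),np.round(w(c,d['xyz']),3).tolist()) for d in ctrl.find_in('top',n)][:3])
st()
E
```

```text
time_s: 48.0
ee_pos: [0.5629, -0.0242, 0.1002]
orientation: [0.202, -3.134, 0.002]
ft_force: [-0.1, 0.1, 0.3]
opening: 0.0385
time_s: 48.42
ee_pos: [0.5636, -0.0245, 0.2906]
orientation: [-0.201, 3.133, -0.001]
ft_force: [1.6, 0.4, 0.6]
opening: 0.0383
time_s: 48.83
ee_pos: [0.5143, -0.0296, 0.288]
orientation: [-0.205, 3.134, -0.0]
ft_force: [1.2, -0.1, 0.8]
opening: 0.0385
knob 515 [ 0.55851388 -0.02393859  0.1231433 ] ((561.6456909179688, -23.469783782958984), (45.319007873535156, 11.433769226074219), 7.458925247192383)
bar z [ 0.47912818 -0.02869434  0.09311249]
cover z [ 0.56192834 -0.00693245  0.09184424]
px [317.   7.] n 452 top mid [ 0.3474 -0.0619] ztop 0.0268 rect [347.3 -63.4] [22.9 39.3] 9.2
px [ 92. 127.] n 818 top mid [ 0.5142 -0.326 ] ztop 0.0285 rect [ 514. -323.] [41.3 34.2] 16.7
px [587. 175.] n 2122 top mid [0.4954 0.3082] ztop 0.0293 rect [496.4 314.8] [148.   66.5] 7.3
px [125. 168.] n 738 top mid [ 0.5619 -0.2882] ztop 0.0284 rect [ 560.9 -285. ] [41.1 33.8] 25.1
px [ 36. 375.] n 3206 top mid [ 0.7078 -0.2703] ztop 0.0783 rect [ 722.3 -255.9] [ 95.2 523.5] 42.4
px [207. 389.] n 592 top mid [ 0.6888 -0.1192] ztop 0.0781 rect [ 707.4 -104.5] [ 39.9 408.6] 70.9
px [600. 390.] n 359 top mid [0.6665 0.2605] ztop 0.0346 rect [675.2 251.9] [573.8  29.2] 53.7
tape [(0.62, [0.757, 0.238, 0.019])]
oil [(0.68, [0.733, -0.239, 0.081])]
fitting [(0.65, [0.344, 0.243, 0.042])]
elbow [(0.72, [0.326, -0.383, 0.013]), (0.65, [0.641, 0.024, 0.098])]
saddle1 [(0.66, [0.5, 0.296, 0.009]), (0.41, [0.45, 0.311, 0.011]), (0.39, [0.541, 0.319, 0.004])]
cap1 [(0.47, [0.564, -0.285, 0.018]), (0.42, [0.516, -0.323, 0.015])]
t49.23 pos [ 0.5139 -0.0301  0.2879] xax [-0.992 -0.13   0.   ] zax [-0.    -0.001 -1.   ] F [ 0.7 -0.2 -0.1] T [0.01 0.02 0.07] open 0.0384 j [-0.98  0.09  1.03  1.89 -0.08  1.21  1.78]
```

View pics/w37.png

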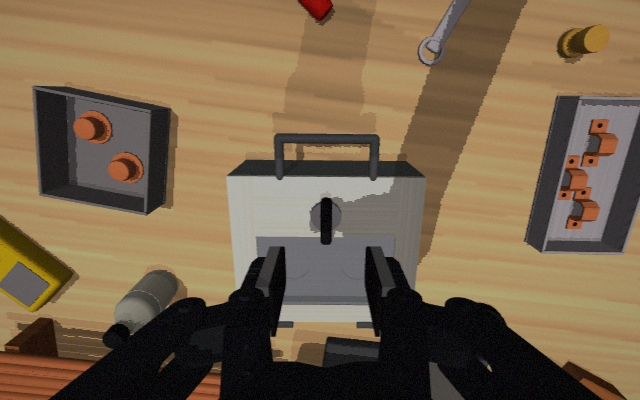

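View pics/t4.png

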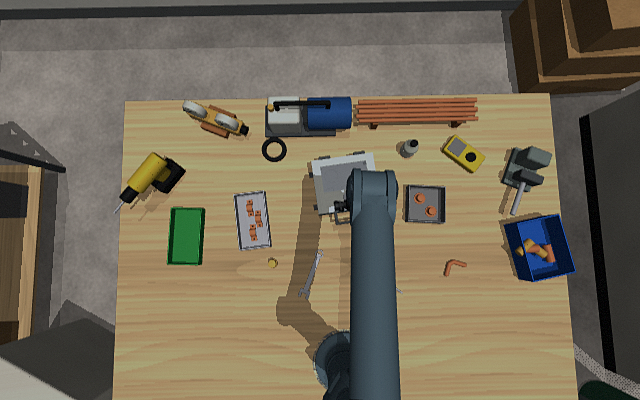

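The cover is shut (face 91.8 mm, bar top 93.1 mm, as at the start) and the knob is front to back. All parts are in their containers and the bystanders are where they were. Handing in.

Run:
```python
from station import ctrl
print(ctrl.job_done())
```

```text
the job is handed in; nothing more can be done
None
```

I released the knob and swung the cover up to about 1.7 rad. All five parts were there: the three saddles went into the long tray and the two caps into the square bin. I then swung the cover shut, turned the knob back to locked and handed the job in at about 49 s of the 208 s allowed. The system gave no verdict.

**Last checks, before hand-in:**
- **Cover:** its face was at 91.8 mm (91.7 mm at the start) and the bar top at 93.1 mm (93.2 mm at the start). I felt a firm stop of about 34 N when it closed.
- **Knob:** its bar lies front to back, within about 0.7° of the box's direction.
- **Parts:** all three saddles lie flat in the tray and both caps sit dome up in the bin, all well inside and below the rims.
- **Bystanders:** the tape, oil, fitting and elbow were within about 5 mm of where they started.
- **Arm:** it is clear of everything, with no contact force.

**Disagreements:** two checks looked off, and I put both down to the measurement.
- A plane fitted to the shut cover sloped 0.02 rad. I had no starting slope to compare it with, but the heights matched the start.
- The network once reported an "elbow" on the die box, but the real elbow had not moved.

I saw no part knocked aside and no grip slackening.

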